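Dress the tea sample tray

ROBOT

A 6-joint arm with a two-finger parallel gripper is mounted at the origin on the work surface. World frame = base frame: x ahead of the robot, y to its left, z up, the work surface at z = 0. Lengths are in mm, angles in degrees, forces in N, time in s.
With the tool pointing down it reaches from about 325 to 875 mm from the base axis. Payload 4.4 kg.
Tool frame: the origin (TCP) lies at the very end of the fingers, on their centre line; the grasp point (between the pads) lies arm.grasp_offset behind it (arm.grasp_offset is the distance from the TCP to the grasp point, in mm); z points along the fingers, y is the line along which they close (so a half turn about z gives the same grasp; the last joint's range is limited). The gripper opens to 85 mm and grips with 20 to 120 N. Pads are 22 mm wide; open, the fingers measure 114 mm over their backs; the gripper's body (76 mm by 85 mm) begins 54 mm behind the grasp point. The pads swing forward as they close: fully open they stand 13 mm farther back than shut.
Start: joints at [63.111, 11.837, 88.321, -0, 79.842, -8.623], TCP at [180.23, 546.026, 231.282] pointing down, gripper open.
Joint ranges: [-156.59, 156.59], [-49.26, 127.26], [12.9, 141.05], [-63.56, 243.56], [4.71, 150.69], [-161.64, 161.64]. Speed limits (degrees/s): [159.86, 159.86, 180, 180, 180, 180].

INTERFACE

Orientations are given as a 3x3 rotation matrix whose columns are the frame's x, y, z axes.
In Python, from station import arm gives the robot as it stands.
- The arm moves only by the tool send_rows, never from a script. Its arguments are lists of equal length, an entry for each row: "travel": the shift along the tool's x, y, z as a fraction of full scale, a list of three; "twist": the turn, a rotation vector about the tool's x, y, z as a fraction of full scale, a list of three; "gripper": the opening, from -1 (shut) to 1 (fully open), so that 0 is half open. In form: {"travel": [[dx, dy, dz], ...], "twist": [[ax, ay, az], ...], "gripper": [gripper, ...]}. A call has 1 to 20 rows; each row shifts and turns the commanded pose from where the row before left it, along the tool's axes as they then stand; what a row does not reach is not made up. Full scale, the value 1, is 600 mm for a shift and 0.5 rad for a turn. A row lasts 1/12 s, in which the tool goes at most 41.7 mm and 7.16 degrees, less where a joint would pass 70% of its speed; a pose out of reach is approached as far as the arm can. A call with a number of a shift or a turn outside -1 to 1 is refused whole. A call with a gripper value outside its range is refused whole. The fingers move at their own pace and stop on an object; "force" is the grip in N (left out, the last holds). Time passes only in rows, so rows that do not move let the fingers close. It gives the time, the measured TCP pose, the force, the opening and the grip force at its end, in the units of the state.
- arm.state(): the state, without advancing time (a new reading comes with each control period).
- arm.camera(name): name is "scene" or "side" or "wrist"; returns a dict with "color" (400x640x3 uint8, red, green, blue), "mtx" (3x3 intrinsics, pixels), "distortion" ([k1, k2, p1, p2, k3] as OpenCV has them; the pictures are not rectified), "extrinsics" (4x4, takes a point from world to camera coordinates); the wrist camera has in their place "T_tool_cam" (4x4, takes a point from camera to tool coordinates, whose origin is the TCP and whose axes are the flange's). Camera axes: x right, y up, looking along -z (the intrinsics and any distortion apply to the point x, -y, -z); pixel columns grow to the right and rows downward; lengths in mm; the calibration is good to about 2 mm. A picture is of the moment at which its call begins: read the wrist's pose just before it. There is no depth.
- arm.close_job(): hands the job in; it is judged then, once.
The state is a dict: "t": time; "joint_positions": joint angles; "joint_vel": joint speeds; "tau": joint torques, N m; "ee_pos": TCP position; "ee_rot": TCP orientation; "force": force on the tool from outside, world axes, zero at the start; "ft_torque": the same for the moment, N m; "gripper_width": opening from 0.0 (shut) to 1.0 (fully open); "grip_force": force on a finger pad.
Only numpy, scipy, OpenCV 4.12 (cv2) and the standard library are available. Lean on these libraries where they do the work, as an engineer would, in place of code of your own. Each camera call takes 0.05 s, during which the arm holds its last target. There are 200 camera calls.

TASK

Set out the tea samples on the wooden tray: lay the flat box centred and square on the wooden plinth with the short tin on the middle of it, stand the tall pack midway between plinth and caddy, square to the tray, and stand the slim canister directly in front of the caddy (robot's side, along the tray's own direction) with a gap of about 2 cm. All stay upright; leave the mug and the tape roll where they are.

Things in the scene. Friction and masses are not known exactly. Their poses are not given: they have to be found in the camera images.
- tray: Light wooden presentation tray, fixed, 220 (x) x 320 (y) mm, floor 6 mm thick, rim 8 mm wide and 14 mm high in all. Origin: centre of its underside on the table. +x points away from the robot and +y to the left (both turned with the tray by up to 0.35 rad), z up. The plinth and the caddy stand on its floor at x = +35 mm, y = +90 mm and y = -90 mm of this frame; which is left and which is right changes. Midway between them is x = +35 mm, y = 0.
- plinth: Dark wooden display block, fixed on the tray, 84 x 84 mm and 30 mm high, square to the tray. Origin: centre of its underside (6 mm above the table, on the tray's floor); its top is 36 mm above the table. Axes parallel to the tray's.
- caddy: Wide squat round steel tea caddy with a dark lid, fixed on the tray, 84 mm in diameter and 70 mm high. Origin: centre of its underside (6 mm above the table); axes parallel to the tray's, so -x is in front of it.
- pack_mid (a point): Tall blue tea pack with white labels, loose, standing: 50 x 50 mm, 110 mm high, about 0.25 kg. Point at its centre (half-way up); z up, x and y square to its sides.
- box_mid (a point): Flat blue box with a white label on top, loose: 56 mm along its x, 80 mm along its y, 36 mm high, about 0.12 kg. Point at its centre (half-way up); z up.
- tin_mid (a point): Short round metal tin, loose, standing: 54 mm in diameter, 36 mm high, about 0.08 kg. Point at its centre (half-way up); z up.
- canister_mid (a point): Slim tall round metal canister, loose, standing: 36 mm in diameter, 75 mm high, about 0.11 kg. Point at its centre (half-way up); z up.
- mug: White mug, loose, to be left where it is: 76 mm in diameter, 85 mm high, with a handle reaching about 30 mm out at its +y side. Origin: centre of its underside.
- tape: Roll of brown tape lying flat, loose, to be left where it is: 96 mm outside diameter, 48 mm high. Origin: centre of its underside.
Mind the look-alikes: they are no part of the job. Leave any green look-alike of the part that bears box_mid alone.

How it is judged:
By the outcome, as a careful person would: the job done as asked, in the order asked, and still so for the second after the job is handed in, with the robot touching nothing.
It also fails if it takes over 120 s, if anything falls off the work surface, if the arm or the gripper's body presses on something with over 40 N, if the wrist force passes 120 N, or if a joint passes its speed limit or range.

## Working session

There is one attempt and no reset: what is moved stays moved. The work goes in short steps, Python scripts to look and compute and a tool call to move; the robot and the scene stay as the last step left them, time stands still between calls to the robot, and variables do not carry over. Pictures are saved under pics/ and viewed, at most 14 in all, crops included, and the job is handed in when it is done.

Besides the shell and the picture viewer there is one more tool, called after "Request:" by a JSON object that holds its "op" and its "data", one argument or row to a line. send_rows: Moves the arm, as the interface text tells. Its arguments: {"type":"object","properties":{"travel":{"type":"array","items":{"type":"array","items":{"type":"number","minimum":-1,"maximum":1}}},"twist":{"type":"array","items":{"type":"array","items":{"type":"number","minimum":-1,"maximum":1}}},"gripper":{"type":"array","items":{"type":"number"}},"force":{"type":"number"}},"required":["travel","twist","gripper"]}

```bash
ls; mkdir -p pics
cat > h.py <<'E'
import numpy as np, cv2
from station import arm
def shot(n):
    s=arm.state(); c=arm.camera(n)
    if n=="wrist":
        T=np.eye(4);T[:3,:3]=s["ee_rot"];T[:3,3]=s["ee_pos"]
        c["c2w"]=T@np.array(c["T_tool_cam"])
    else: c["c2w"]=np.linalg.inv(np.array(c["extrinsics"]))
    return c
def save(c,f): cv2.imwrite(f,c["color"][:,:,::-1])
def cast(c,px,z):
    p=cv2.undistortPoints(np.array(px,float).reshape(-1,1,2),np.array(c["mtx"]),np.array(c["distortion"])).reshape(-1,2)
    d=np.c_[p[:,0],-p[:,1],-np.ones(len(p))]@c["c2w"][:3,:3].T
    o=c["c2w"][:3,3]; return o+d*((z-o[2])/d[:,2])[:,None]
def proj(c,P):
    w=np.linalg.inv(c["c2w"]);q=np.atleast_2d(P)@w[:3,:3].T+w[:3,3]
    return cv2.projectPoints(q*[1,-1,-1],np.zeros(3),np.zeros(3),np.array(c["mtx"]),np.array(c["distortion"]))[0].reshape(-1,2)
E
python3 - <<'E'
from h import *
import pickle
a=shot("scene");b=shot("side")
pickle.dump((a,b),open("ab.pkl","wb"))
save(a,"pics/scene0.png");save(b,"pics/side0.png")
print(arm.grasp_offset,a["c2w"].round(2),b["c2w"].round(2),a["mtx"])
print(arm.state())
E
```

```text
pics
18.700000000000003 [[ 5.60000e-01 -6.00000e-01  5.70000e-01  1.15694e+03]
 [ 8.30000e-01  4.10000e-01 -3.80000e-01 -4.15830e+02]
 [-1.00000e-02  6.90000e-01  7.20000e-01  9.96750e+02]
 [ 0.00000e+00  0.00000e+00  0.00000e+00  1.00000e+00]] [[ 7.40000e-01  5.20000e-01 -4.20000e-01 -7.60200e+01]
 [-6.70000e-01  5.80000e-01 -4.60000e-01 -5.19880e+02]
 [ 0.00000e+00  6.20000e-01  7.80000e-01  1.02343e+03]
 [ 0.00000e+00  0.00000e+00  0.00000e+00  1.00000e+00]] [[454.54982074   0.         319.3218689 ]
 [  0.         454.54982074 201.71432087]
 [  0.           0.           1.        ]]
{'t': 0.1, 'joint_positions': array([ 6.31120386e+01,  1.18822181e+01,  8.83972841e+01, -7.39300252e-06,
        7.98417873e+01, -8.62320675e+00]), 'joint_vel': array([ 0.15525593,  0.03356751, -0.27938286,  0.00350444, -0.13500574,
       -0.06322931]), 'tau': array([-4.03701597e-04, -3.84092152e+01, -2.92548376e+01, -3.30241173e-04,
        4.82226518e-03,  4.49484162e-06]), 'ee_pos': array([179.90696423, 545.40432582, 230.20806972]), 'ee_rot': array([[-9.49618305e-01,  3.13407336e-01, -9.57249400e-04],
       [ 3.13408638e-01,  9.49616481e-01, -1.88810547e-03],
       [ 3.17273701e-04, -2.09298975e-03, -9.99997759e-01]]), 'force': array([-0.5264296 , -0.4005947 ,  0.27803989]), 'ft_torque': array([-0.00858303, -0.02071736,  0.01035089]), 'grip_force': 0.0, 'gripper_width': 0.9987543420502907}
```

View pics/scene0.png

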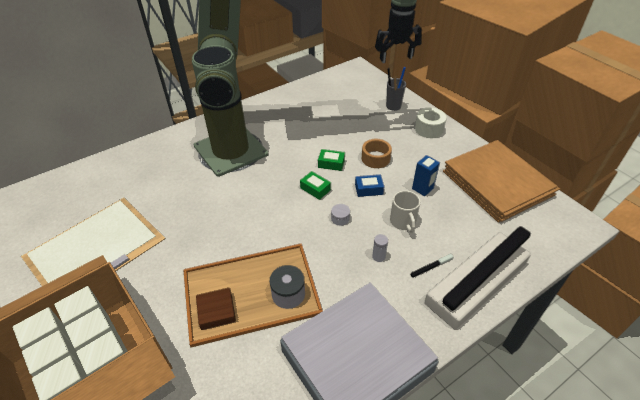

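View pics/side0.png

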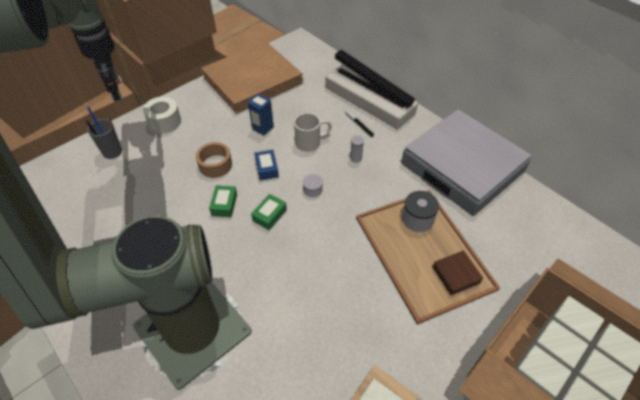

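Scene view: tray with plinth (216,308) and caddy (288,286); pack (427,174); blue box (370,185); green look-alikes (331,159) and (315,184); tin (341,214); canister (380,248); mug (404,210); tape (376,153). The side view agrees, with the blue box at (266,164) and the pack at (261,114). Box candidates in the scene view are (370,185) blue, (331,159) green and (315,184) green. The blue one fits the description.

```bash
cat > m.py <<'E'
from h import *
import pickle
a,b=pickle.load(open("ab.pkl","rb"))
def comp(m,seed,r=12):
    m=m.astype(np.uint8);n,l,s,ce=cv2.connectedComponentsWithStats(m)
    w=l[seed[1]-r:seed[1]+r+1,seed[0]-r:seed[0]+r+1];w=w[w>0]
    return (l==np.bincount(w).argmax()).astype(np.uint8)
def hull(m):
    c=max(cv2.findContours(m,cv2.RETR_EXTERNAL,cv2.CHAIN_APPROX_NONE)[0],key=len)
    return cv2.convexHull(c)
E
python3 - <<'E'
from m import *
C=[]
for n,c,ts in (("scene",a,(245,280)),("side",b,(400,260))):
    I=c["color"].astype(int);R,G,B=I[...,0],I[...,1],I[...,2]
    m=comp((R-B>35)&(R>60),ts)
    h=hull(m); q=cv2.approxPolyN(h,4).reshape(-1,2) if hasattr(cv2,"approxPolyN") else cv2.boxPoints(cv2.minAreaRect(h))
    print(n,"tray",m.sum(),q.tolist())
    W=cast(c,q,14);i=np.argsort(np.arctan2(*(W-W.mean(0))[:,[1,0]].T));W=W[i]
    print(W[:,:2].round(0).tolist(),"cen",W.mean(0).round(1),"sides",np.linalg.norm(np.roll(W,-1,0)-W,axis=1).round(0))
    d=np.roll(W,-1,0)-W;print("ang",(np.degrees(np.arctan2(d[:,1],d[:,0]))%90).round(1))
    bl=(B-R>35)
    for nm,s in (("pack",{"scene":(427,174),"side":(261,114)}[n]),("box",{"scene":(370,185),"side":(266,164)}[n])):
        mm=comp(bl,s); mm=cv2.drawContours(mm,[hull(mm)],-1,1,-1)
        M=cv2.moments(mm,True);u=(M["m10"]/M["m00"],M["m01"]/M["m00"])
        print(nm,np.round(u,1),cast(c,[u],55 if nm=="pack" else 18)[0].round(0))
S={"tin":((341,208),(313,180),36),"can":((381,238),(357,141),75),"mug":((404,197),(306,119),85),"tape":((376,148),(213,153),48),"cad":((287,275),(420,200),76),"plinth":((216,306),(458,270),36),"g1":((331,156),(222,198),36),"g2":((316,181),(268,208),36)}
for k,(p,q,z) in S.items(): print(k,cast(a,[p],z)[0].round(0)[:2],cast(b,[q],z)[0].round(0)[:2])
v=a["color"][130:270,290:450,::-1];cv2.imwrite("pics/crop0.png",cv2.resize(v,None,fx=4.5,fy=4.2,interpolation=cv2.INTER_CUBIC))
E
```

```text
scene tray 8428 [[323, 314], [189, 347], [183, 268], [301, 242]]
[[375.0, -324.0], [590.0, -400.0], [695.0, -98.0], [478.0, -22.0]] cen [ 534.6 -211.2   14. ] sides [228. 319. 230. 319.]
ang [70.7 70.8 70.6 71.1]
pack [425.  174.8] [503. 410.  55.]
box [369. 185.] [412. 269.  18.]
side tray 8640 [[501, 288], [417, 323], [355, 215], [429, 189]]
[[377.0, -327.0], [587.0, -400.0], [691.0, -95.0], [482.0, -24.0]] cen [ 534.2 -211.3   14. ] sides [222. 323. 221. 321.]
ang [70.8 71.1 71.3 71. ]
pack [259.  102.9] [537. 452.  55.]
box [266.  163.4] [419. 271.  18.]
tin [454. 131.] [467. 124.]
can [628. 132.] [629. 124.]
mug [556. 272.] [575. 277.]
tape [314. 374.] [319. 376.]
cad [ 588. -130.] [ 600. -129.]
plinth [ 542. -305.] [ 537. -308.]
g1 [251. 240.] [250. 236.]
g2 [320. 135.] [319. 130.]
```

View pics/crop0.png

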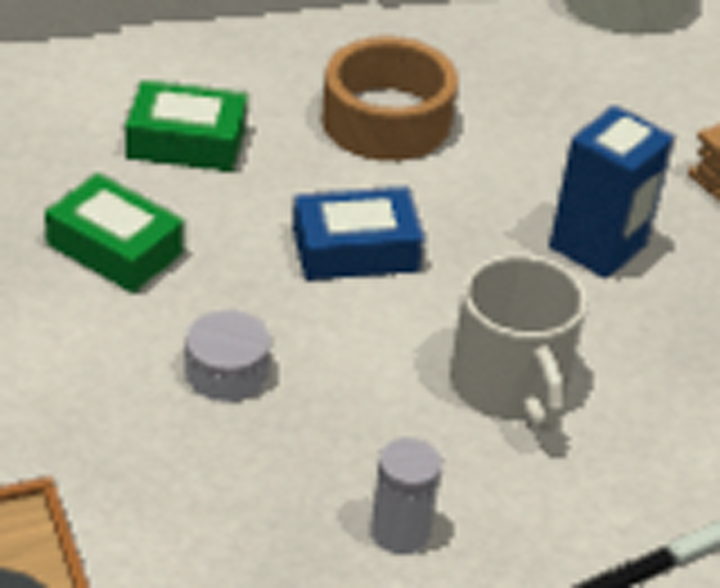

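The crop confirms it: the blue flat box sits at crop (358,232), scene (370,185), between the two green ones. The standing blue one is the pack. I'll move over the box.

Request:
{"op": "send_rows", "data": {
  "travel": [
    [-0.0545,-0.032,-0.0167],
    [-0.0545,-0.032,-0.0167],
    [-0.0545,-0.032,-0.0167],
    [-0.0545,-0.032,-0.0167],
    [-0.0545,-0.032,-0.0167],
    [-0.0545,-0.032,-0.0167],
    [-0.0545,-0.032,-0.0167],
    [-0.0545,-0.032,-0.0167],
    [-0.0545,-0.032,-0.0167],
    [-0.0545,-0.032,-0.0167],
    [0,0,0],
    [0,0,0]
  ],
  "twist": [
    [0,0,0],
    [0,0,0],
    [0,0,0],
    [0,0,0],
    [0,0,0],
    [0,0,0],
    [0,0,0],
    [0,0,0],
    [0,0,0],
    [0,0,0],
    [0,0,0],
    [0,0,0]
  ],
  "gripper": [1,1,1,1,1,1,1,1,1,1,1,1],
  "force": 40
}}

```text
t: 1.1
ee_pos: [431.8, 259.7, 331.6]
ee_rot: [[-0.948, 0.318, 0.0], [0.318, 0.948, 0.0], [-0.0, 0.0, -1.0]]
force: [-0.1, 0.9, -0.3]
gripper_width: 0.998
grip_force: 0.0
```

```bash
cat >> h.py <<'E'
def plan(*way):
    """way: (x,y,z,yaw of tool y axis deg mod 180) -> per-row values from the present pose"""
    s=arm.state();p=np.array(s["ee_pos"]);R=np.array(s["ee_rot"])
    for (x,y,z,yw) in way:
        t=np.radians(yw);Y=np.array([np.cos(t),np.sin(t),0])
        if Y@R[:,1]<0:Y=-Y
        Z=np.array([0,0,-1.]);T=np.c_[np.cross(Y,Z),Y,Z]
        r=cv2.Rodrigues(R.T@T)[0].ravel(); d=np.array([x,y,z])-p
        n=max(int(np.ceil(np.linalg.norm(d)/40)),int(np.ceil(np.linalg.norm(r)/.115)),1)
        # translate along with turning: rows in constant world dir -> listed in turning frame
        L=[];Q=R.copy();dr=cv2.Rodrigues(r/n)[0]
        for i in range(n):
            L.append((Q.T@(d/n)/600).round(4).tolist());Q=Q@dr
        print("n",n,"turn",np.degrees(np.linalg.norm(r)).round(1),"twist",(r/n/.5).round(4).tolist());print(L if np.linalg.norm(r)>.01 else L[0])
        p=np.array([x,y,z]);R=T
E
python3 - <<'E'
from h import *
import pickle
c=shot("wrist");pickle.dump(c,open("w1.pkl","wb"));save(c,"pics/w1.png")
s=arm.state();print(s["t"],s["ee_pos"].round(1),c["T_tool_cam"],c["c2w"].round(2))
E
```

```text
1.15 [430.6 260.7 331. ] [[-8.79078354e-04  9.62231397e-01  2.72231458e-01  6.91750256e+01]
 [ 9.99999430e-01  6.80806323e-04  8.22772781e-04 -5.09925326e-01]
 [ 6.06360904e-04  2.72232026e-01 -9.62231446e-01 -1.41956561e+02]
 [ 0.00000000e+00  0.00000000e+00  0.00000000e+00  1.00000000e+00]] [[ 3.2000e-01 -9.1000e-01 -2.6000e-01  3.6601e+02]
 [ 9.5000e-01  3.1000e-01  9.0000e-02  2.8116e+02]
 [-0.0000e+00 -2.7000e-01  9.6000e-01  4.7357e+02]
 [ 0.0000e+00  0.0000e+00  0.0000e+00  1.0000e+00]]
```

View pics/w1.png

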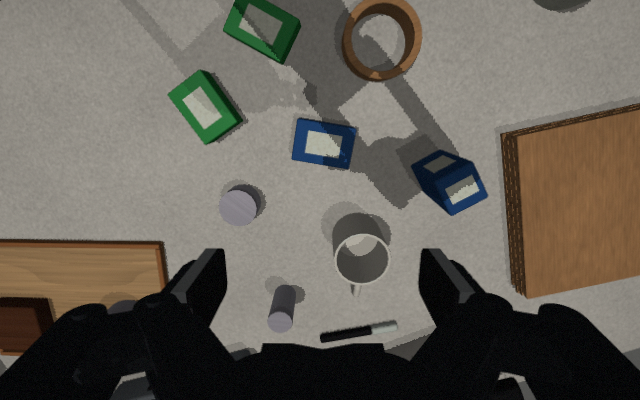

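The wrist view shows the blue box at (324,142), the tin top at (239,207), the canister top at (280,323), the pack top at (465,190) and the mug at (361,260).

```bash
cat > w.py <<'E'
from m import *
def rect(c,m,z):
    W=cast(c,hull(m).reshape(-1,2),z)[:,:2].astype(np.float32)
    (x,y),(w,h),an=cv2.minAreaRect(W)
    if w<h: w,h,an=h,w,an+90
    return np.round([x,y,w,h,an%180],1)   # centre, long, short, yaw of the long side
E
python3 - <<'E'
from w import *
c=pickle.load(open("w1.pkl","rb"))
I=c["color"].astype(int);R,G,B=I[...,0],I[...,1],I[...,2]
bl=(B-R>35)
m=comp(bl,(312,142));print("box hull@36",rect(c,m,36))
f=cv2.drawContours(m.copy(),[hull(m)],-1,1,-1)
lab=comp((f>0)&~bl&(R>120),(324,142));print("label",rect(c,lab,36))
V=I.max(2)
for nm,s,z in (("tin",(239,207),36),("can",(280,323),75)):
    mm=comp((abs(R-B)<40)&(B-R>6)&(R>100),s,6);e=cv2.fitEllipse(hull(mm));print(nm,mm.sum(),e,rect(c,mm,z))
m=comp(bl,(440,195));f=cv2.drawContours(m.copy(),[hull(m)],-1,1,-1)
lab=comp((f>0)&~bl&(R>120),(463,190));print("packlabel",rect(c,lab,110))
h=hull(m);print("pack hull",cv2.approxPolyDP(h,3,True).reshape(-1,2).tolist())
E
```

```text
box hull@36 [414.2 265.9  78.4  55.4  61.5]
label [414.4 266.   45.5  29.7  61.9]Traceback (most recent call last):
  File "<stdin>", line 10, in <module>
  File "m.py", line 7, in comp
    return (l==np.bincount(w).argmax()).astype(np.uint8)
               ~~~~~~~~~~~~~~~~~~~~~^^
ValueError: attempt to get argmax of an empty sequence
```

Run:
```python
from h import *
print(arm.state()["joint_positions"].round(0))
plan((414.3,266,80,151.7),(414.3,266,3,151.7))
```

```text
[ 21.  -1.  90.   0.  90. -50.]
n 13 turn 80.1 twist [0.0001, -0.0002, -0.215]
[[0.0022, -0.0, 0.0322], [0.0021, 0.0002, 0.0322], [0.0021, 0.0005, 0.0322], [0.0021, 0.0007, 0.0322], [0.002, 0.0009, 0.0322], [0.0019, 0.0011, 0.0322], [0.0017, 0.0013, 0.0322], [0.0016, 0.0015, 0.0322], [0.0014, 0.0016, 0.0322], [0.0012, 0.0018, 0.0322], [0.0011, 0.0019, 0.0322], [0.0008, 0.002, 0.0322], [0.0006, 0.0021, 0.0322]]
n 2 turn 0.0 twist [0.0, 0.0, 0.0]
[0.0, 0.0, 0.0642]
```

```bash
sed -i '/Y@R\[:,1\]<0/d' h.py
python3 - <<'E'
from h import *
plan((414.3,266,80,-28.3))
E
```

```text
n 16 turn 99.9 twist [-0.0002, -0.0001, 0.218]
[[0.0018, -0.0, 0.0261], [0.0017, -0.0002, 0.0261], [0.0017, -0.0004, 0.0261], [0.0017, -0.0006, 0.0261], [0.0016, -0.0008, 0.0261], [0.0015, -0.0009, 0.0261], [0.0014, -0.0011, 0.0261], [0.0013, -0.0012, 0.0261], [0.0011, -0.0014, 0.0261], [0.001, -0.0015, 0.0261], [0.0008, -0.0016, 0.0261], [0.0006, -0.0017, 0.0261], [0.0004, -0.0017, 0.0261], [0.0003, -0.0018, 0.0261], [0.0001, -0.0018, 0.0261], [-0.0001, -0.0018, 0.0261]]
```

Request:
{"op": "send_rows", "data": {
  "travel": [
    [0.0018,0,0.026],
    [0.0017,-0.0002,0.026],
    [0.0017,-0.0004,0.026],
    [0.0017,-0.0006,0.026],
    [0.0016,-0.0008,0.026],
    [0.0015,-0.0009,0.026],
    [0.0014,-0.0011,0.026],
    [0.0013,-0.0012,0.026],
    [0.0011,-0.0014,0.026],
    [0.001,-0.0015,0.026],
    [0.0008,-0.0016,0.026],
    [0.0006,-0.0017,0.026],
    [0.0004,-0.0017,0.026],
    [0.0003,-0.0018,0.026],
    [0.0001,-0.0018,0.026],
    [0,-0.0018,0.026],
    [0,0,0],
    [0,0,0]
  ],
  "twist": [
    [0,0,0.218],
    [0,0,0.218],
    [0,0,0.218],
    [0,0,0.218],
    [0,0,0.218],
    [0,0,0.218],
    [0,0,0.218],
    [0,0,0.218],
    [0,0,0.218],
    [0,0,0.218],
    [0,0,0.218],
    [0,0,0.218],
    [0,0,0.218],
    [0,0,0.218],
    [0,0,0.218],
    [0,0,0.218],
    [0,0,0],
    [0,0,0]
  ],
  "gripper": [1,1,1,1,1,1,1,1,1,1,1,1,1,1,1,1,1,1]
}}

```text
t: 2.65
ee_pos: [411.9, 267.0, 80.6]
ee_rot: [[0.468, 0.884, -0.004], [0.884, -0.468, -0.001], [-0.003, -0.003, -1.0]]
force: [-0.4, -0.8, -0.1]
gripper_width: 1.004
grip_force: 0.0
```

Run:
```python
from h import *
plan((414.3,266,3,-28.3))
```

```text
n 2 turn 0.5 twist [-0.0027, 0.0029, 0.007]
[0.0003, 0.0023, 0.0647]
```

Request:
{"op": "send_rows", "data": {
  "travel": [
    [0.0003,0.001,0.043],
    [0,0.001,0.043],
    [0,0,0.043],
    [0,0,0],
    [0,0,0],
    [0,0,0],
    [0,0,0],
    [0,0,0],
    [0,0,0],
    [0,0,0]
  ],
  "twist": [
    [0,0,0],
    [0,0,0],
    [0,0,0],
    [0,0,0],
    [0,0,0],
    [0,0,0],
    [0,0,0],
    [0,0,0],
    [0,0,0],
    [0,0,0]
  ],
  "gripper": [1,1,1,1,-1,-1,-1,-1,-1,-1],
  "force": 40
}}

```text
t: 3.48
ee_pos: [417.5, 267.1, 6.8]
ee_rot: [[0.472, 0.882, 0.004], [0.882, -0.472, 0.002], [0.004, 0.003, -1.0]]
force: [-1.1, 1.4, 7.6]
gripper_width: 0.647
grip_force: 44.9
```

Run:
```python
from h import *
s=arm.state();x,y,z=s["ee_pos"];print(s["grip_force"],s["gripper_width"],z)
plan((x,y,180,-28.3),(538.2,-307.7,180,-19))
```

```text
44.86350238323212 0.6474324552455671 6.816312909504043
n 5 turn 0.3 twist [0.0011, -0.0015, 0.001]
[0.0002, 0.0002, -0.0577]
n 15 turn 9.3 twist [0.0, 0.0, -0.0216]
[[-0.0499, 0.0421, 0.0], [-0.0503, 0.0415, 0.0], [-0.0508, 0.041, 0.0], [-0.0512, 0.0404, 0.0], [-0.0517, 0.0399, 0.0], [-0.0521, 0.0393, 0.0], [-0.0525, 0.0388, 0.0], [-0.0529, 0.0382, 0.0], [-0.0533, 0.0376, 0.0], [-0.0537, 0.037, 0.0], [-0.0541, 0.0365, 0.0], [-0.0545, 0.0359, 0.0], [-0.0549, 0.0353, 0.0], [-0.0553, 0.0347, 0.0], [-0.0557, 0.0341, 0.0]]
```

Run:
```python
from h import *
s=arm.state();x,y,z=s["ee_pos"]
plan((x,y,100,-28.3),(545,-150,280,-19))
```

```text
n 3 turn 0.3 twist [0.0018, -0.0025, 0.0016]
[0.0002, 0.0001, -0.0518]
n 12 turn 9.3 twist [0.0, 0.0, -0.0271]
[[-0.0426, 0.0431, -0.025], [-0.0432, 0.0425, -0.025], [-0.0438, 0.0419, -0.025], [-0.0443, 0.0413, -0.025], [-0.0449, 0.0407, -0.025], [-0.0454, 0.0401, -0.025], [-0.046, 0.0395, -0.025], [-0.0465, 0.0388, -0.025], [-0.047, 0.0382, -0.025], [-0.0475, 0.0376, -0.025], [-0.048, 0.0369, -0.025], [-0.0485, 0.0363, -0.025]]
```

Request:
{"op": "send_rows", "data": {
  "travel": [
    [0,0,-0.052],
    [0,0,-0.052],
    [0,0,-0.052],
    [-0.0426,0.0431,-0.025],
    [-0.0432,0.0425,-0.025],
    [-0.0438,0.0419,-0.025],
    [-0.0443,0.0413,-0.025],
    [-0.0449,0.0407,-0.025],
    [-0.0454,0.0401,-0.025],
    [-0.046,0.0395,-0.025],
    [-0.0465,0.0388,-0.025],
    [-0.047,0.0382,-0.025],
    [-0.0475,0.0376,-0.025],
    [-0.048,0.0369,-0.025],
    [-0.0485,0.0363,-0.025],
    [0,0,0],
    [0,0,0],
    [0,0,0]
  ],
  "twist": [
    [0,0,0],
    [0,0,0],
    [0,0,0],
    [0,0,-0.027],
    [0,0,-0.027],
    [0,0,-0.027],
    [0,0,-0.027],
    [0,0,-0.027],
    [0,0,-0.027],
    [0,0,-0.027],
    [0,0,-0.027],
    [0,0,-0.027],
    [0,0,-0.027],
    [0,0,-0.027],
    [0,0,-0.027],
    [0,0,0],
    [0,0,0],
    [0,0,0]
  ],
  "gripper": [-1,-1,-1,-1,-1,-1,-1,-1,-1,-1,-1,-1,-1,-1,-1,-1,-1,-1]
}}

```text
t: 4.98
ee_pos: [543.1, -150.6, 277.7]
ee_rot: [[0.325, 0.946, -0.001], [0.946, -0.325, 0.001], [0.001, -0.001, -1.0]]
force: [-0.0, 0.0, -1.6]
gripper_width: 0.647
grip_force: 43.9
```

Run:
```python
from h import *
import pickle
c=shot("wrist");pickle.dump(c,open("w2.pkl","wb"));save(c,"pics/w2.png")
s=arm.state();print(s["t"],s["ee_pos"].round(1),s["joint_positions"].round(0),s["grip_force"])
```

```text
5.0333 [ 542.9 -149.8  277.2] [-24.   9.  87.   0.  85.  -5.] 43.91884624958038
```

View pics/w2.png

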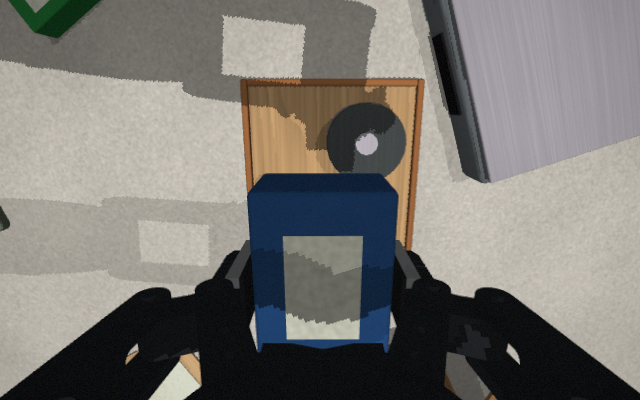

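The view shows the tray's +y edge between corners (241,80) and (424,80), and the caddy lid around (367,143). The box is held squarely, with its label centred on (323,287).

Run:
```python
from w import *
c=pickle.load(open("w2.pkl","rb"))
I=c["color"].astype(int);R,G,B=I[...,0],I[...,1],I[...,2]
P=cast(c,[(241.5,80),(423.5,80),(249,180),(407,240)],14)[:,:2]
d=P[1]-P[0];print("corners",P.round(1),np.linalg.norm(d).round(1),"x-axis ang",np.degrees(np.arctan2(d[1],d[0])).round(2))
e=P[2]-P[0];f=P[3]-P[1];print("y-axis",[np.degrees(np.arctan2(v[1],v[0])).round(2) for v in(e,f)])
t=np.radians(-19);X=np.array([np.cos(t),np.sin(t)]);Y=np.array([-X[1],X[0]])
print("tray centre est",((P[0]+P[1])/2-160*Y).round(1))
L=cast(c,[(327,143),(406,143),(366.5,102),(366.5,143)],76)[:,:2];print("lid",L.round(1),"mid",((L[0]+L[1])/2).round(1),"top-42Y",(L[2]-42*Y).round(1))
Q=cast(c,[(283,237),(363,236),(365,340),(287,340)],307)[:,:2];T=c["c2w"]
s=np.array([542.9,-149.8]);q=Q.mean(0)-s
print("label rel TCP in tray xy",(q@X).round(1),(q@Y).round(1))
```

```text
corners [[ 483.8  -27.7]
 [ 687.4  -97.6]
 [ 446.1 -142.8]
 [ 615.8 -288.8]] 215.2 x-axis ang -18.96
y-axis [np.float64(-108.15), np.float64(-110.53)]
tray centre est [ 533.5 -213.9]
lid [[ 557.  -124. ]
 [ 635.5 -150.9]
 [ 608.3  -97.8]
 [ 596.2 -137.4]] mid [ 596.2 -137.4] top-42Y [ 594.6 -137.5]
label rel TCP in tray xy 1.1 -2.7
```

Run:
```python
from h import *
plan((538.5,-306.3,90,-19),(538.5,-306.3,46,-19))
```

```text
n 7 turn 0.2 twist [-0.0006, -0.0002, 0.0006]
[-0.0356, 0.0112, 0.0445]
n 2 turn 0.0 twist [0.0, 0.0, 0.0]
[0.0, 0.0, 0.0367]
```

Request:
{"op": "send_rows", "data": {
  "travel": [
    [-0.0356,0.0112,0.0445],
    [-0.0356,0.0112,0.0445],
    [-0.0356,0.0112,0.0445],
    [-0.0356,0.0112,0.0445],
    [-0.0356,0.0112,0.0445],
    [-0.0356,0.0112,0.0445],
    [-0.0356,0.0112,0.0445],
    [0,0,0],
    [0,0,0],
    [0,0,0.0245],
    [0,0,0.0245],
    [0,0,0.0245],
    [0,0,0]
  ],
  "twist": [
    [0,0,0],
    [0,0,0],
    [0,0,0],
    [0,0,0],
    [0,0,0],
    [0,0,0],
    [0,0,0],
    [0,0,0],
    [0,0,0],
    [0,0,0],
    [0,0,0],
    [0,0,0],
    [0,0,0]
  ],
  "gripper": [-1,-1,-1,-1,-1,-1,-1,-1,-1,-1,-1,-1,-1]
}}

```text
t: 6.12
ee_pos: [538.8, -304.3, 45.6]
ee_rot: [[0.322, 0.947, -0.003], [0.947, -0.322, 0.003], [0.002, -0.004, -1.0]]
force: [-1.0, 1.5, -2.5]
gripper_width: 0.646
grip_force: 43.8
```

Run:
```python
from h import *
for i in range(1):
  s=arm.state();print(s["ee_pos"].round(1),s["force"].round(1),np.degrees(np.arctan2(s["ee_rot"][1][1],s["ee_rot"][0][1])))
plan((538.5,-306.3,41,-19))
```

```text
[ 538.8 -304.3   45.6] [-1.   1.5 -2.5] -18.773270170411898
n 1 turn 0.3 twist [-0.008, -0.0037, 0.0079]
[-0.0034, 0.0006, 0.0077]
```

Still hanging (load −2.5 N), so I'll lower a little at a time until it touches.

Request:
{"op": "send_rows", "data": {
  "travel": [
    [-0.002,0,0.003],
    [0,0,0.002],
    [0,0,0]
  ],
  "twist": [
    [0,0,0],
    [0,0,0],
    [0,0,0]
  ],
  "gripper": [-1,-1,-1]
}}

```text
t: 6.37
ee_pos: [540.6, -308.7, 45.8]
ee_rot: [[0.323, 0.946, 0.002], [0.946, -0.323, -0.002], [-0.001, 0.003, -1.0]]
force: [0.1, -0.5, -1.4]
gripper_width: 0.649
grip_force: 43.8
```

Request:
{"op": "send_rows", "data": {
  "travel": [
    [0,0,0.003],
    [0,0,0]
  ],
  "twist": [
    [0,0,0],
    [0,0,0]
  ],
  "gripper": [-1,-1]
}}

```text
t: 6.53
ee_pos: [539.9, -308.8, 43.1]
ee_rot: [[0.324, 0.946, 0.001], [0.946, -0.324, -0.001], [-0.0, 0.001, -1.0]]
force: [-0.3, -0.4, -0.7]
gripper_width: 0.646
grip_force: 43.8
```

Request:
{"op": "send_rows", "data": {
  "travel": [
    [0,0,0.003],
    [0,0,0]
  ],
  "twist": [
    [0,0,0],
    [0,0,0]
  ],
  "gripper": [-1,-1]
}}

```text
t: 6.7
ee_pos: [539.9, -309.0, 42.9]
ee_rot: [[0.324, 0.946, 0.001], [0.946, -0.324, -0.0], [-0.0, 0.001, -1.0]]
force: [-3.0, 2.1, 7.9]
gripper_width: 0.652
grip_force: 45.2
```

Run:
```python
from h import *
import pickle
a=shot("scene");b=shot("side");pickle.dump((a,b),open("ab2.pkl","wb"))
A=cv2.resize(a["color"][230:360,170:340],None,fx=3.5,fy=3.5,interpolation=cv2.INTER_CUBIC)[:,:,::-1]
cv2.imwrite("pics/p1.png",A)
s=arm.state();print(s["ee_pos"].round(1),s["force"])
```

```text
[ 540.  -308.9   42.8] [-4.37115285  3.26998737  8.66032307]
```

View pics/p1.png

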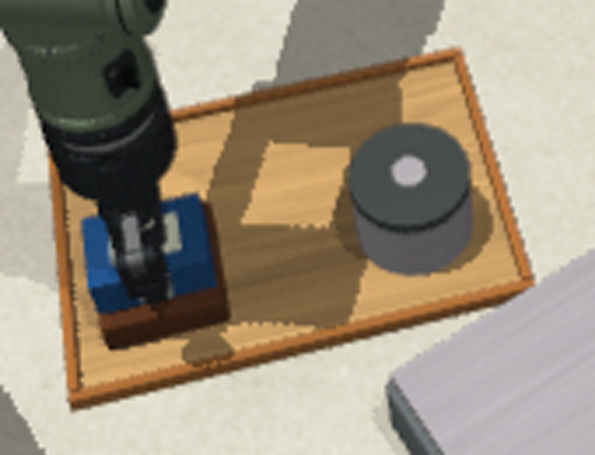

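Request:
{"op": "send_rows", "data": {
  "travel": [
    [0,0,-0.005],
    [0.0035,-0.0035,0],
    [0,0,0],
    [0,0,0]
  ],
  "twist": [
    [0,0,0],
    [0,0,0],
    [0,0,0],
    [0,0,0]
  ],
  "gripper": [-1,-1,-1,-1]
}}

```text
t: 7.13
ee_pos: [537.8, -305.7, 43.1]
ee_rot: [[0.324, 0.946, -0.001], [0.946, -0.324, 0.0], [0.0, -0.001, -1.0]]
force: [1.3, -1.1, -1.7]
gripper_width: 0.647
grip_force: 43.9
```

Run:
```python
from h import *
s=arm.state();print(s["ee_pos"].round(1),s["force"].round(1))
```

```text
[ 537.8 -305.7   43.1] [ 1.3 -1.1 -1.7]
```

Within a millimetre, so I'll lower, release and rise, then swing the camera back for a check.

Request:
{"op": "send_rows", "data": {
  "travel": [
    [0,0,0.005],
    [0,0,0],
    [0,0,0],
    [0,0,0],
    [0,0,0],
    [0,0,-0.02],
    [0,0,-0.06],
    [0,0,-0.066],
    [0,0,-0.066],
    [0,0,-0.066],
    [0,0,-0.066],
    [0.066,0,0],
    [0.066,0,0],
    [0.066,0,0],
    [0,0,0],
    [0,0,0]
  ],
  "twist": [
    [0,0,0],
    [0,0,0],
    [0,0,0],
    [0,0,0],
    [0,0,0],
    [0,0,0],
    [0,0,0],
    [0,0,0],
    [0,0,0],
    [0,0,0],
    [0,0,0],
    [0,0,0],
    [0,0,0],
    [0,0,0],
    [0,0,0],
    [0,0,0]
  ],
  "gripper": [-1,-1,1,1,1,1,1,1,1,1,1,1,1,1,1,1]
}}

```text
t: 8.47
ee_pos: [577.2, -191.4, 247.6]
ee_rot: [[0.32, 0.947, 0.0], [0.947, -0.32, -0.0], [-0.0, 0.001, -1.0]]
force: [0.3, -0.9, -0.3]
gripper_width: 0.996
grip_force: 0.0
```

Run:
```python
from w import *
c=shot("wrist");pickle.dump(c,open("w3.pkl","wb"));save(c,"pics/w3.png")
```

```text
(no output)
```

View pics/w3.png

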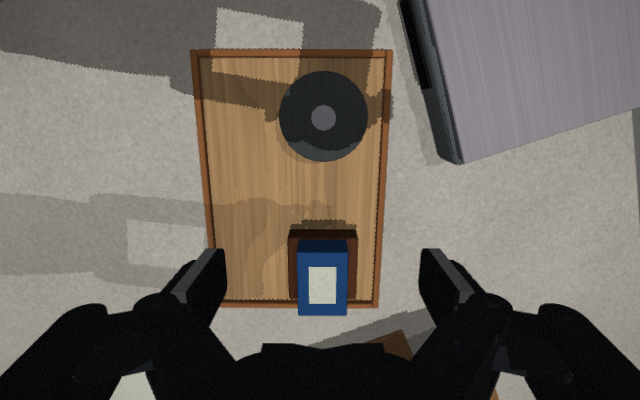

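The whole tray is visible. The plinth's visible edge runs (289,230)–(357,230), the box is on it with its label at (322,285), and the caddy is at (323,116).

```bash
cat > g.py <<'E'
from w import *
TC=np.array([534.2,-211.5]);t=np.radians(-19);X=np.array([np.cos(t),np.sin(t)]);Y=np.array([-X[1],X[0]])
def loc(p): d=np.atleast_2d(p)[:,:2]-TC;return np.c_[d@X,d@Y].round(1)
def glob(x,y): return (TC+x*X+y*Y).round(1)
E
python3 - <<'E'
from g import *
c=pickle.load(open("w3.pkl","rb"))
I=c["color"].astype(int);R,G,B=I[...,0],I[...,1],I[...,2]
print("tray corners",loc(cast(c,[(191,51),(392,51),(378,307),(213,307)],14)).tolist())
print("plinth top +y corners",loc(cast(c,[(289,230),(357,230)],36)).tolist())
print("lid",loc(cast(c,[(323,70),(279,116),(368,116)],76)).tolist())
m=comp(B-R>25,(300,285),6);f=cv2.drawContours(m.copy(),[hull(m)],-1,1,-1)
lab=comp((f>0)&(B-R<=25)&(R>120),(322,285));r=rect(c,lab,72);print("label",r,loc(r[:2]))
r=rect(c,m,72);print("box",r,loc(r[:2]))
print("base edge of box on plinth top, front corners",loc(cast(c,[(297,243),(348,241)],36)).tolist())
w=pickle.load(open("w1.pkl","rb"));I=w["color"].astype(int)
for n,(u,v) in (("tin",(239,207)),("can",(280,323)),("floor",(200,180)),("packlab",(463,190))):print(n,I[v,u])
E
```

```text
tray corners [[-107.6, 156.9], [108.1, 157.4], [109.2, -157.6], [-111.1, -159.0]]
plinth top +y corners [[-4.4, -39.3], [74.7, -39.0]]
lid [[34.2, 131.7], [-6.9, 90.9], [76.6, 91.3]]
label [ 537.2 -307.9   44.8   29.1   71.2] [[ 34.2 -90.2]]
box [ 539.8 -300.4   92.2   55.1   71.3] [[ 34.2 -82.2]]
base edge of box on plinth top, front corners [[4.7, -55.7], [64.6, -52.9]]
tin [135 130 136]
can [126 122 127]
floor [153 150 141]
packlab [173 176 161]
```

The box is centred within 1 mm and square. Next are the tin, canister and pack, measured from the first wrist view.

Run:
```python
from g import *
c=pickle.load(open("w1.pkl","rb"))
I=cv2.GaussianBlur(c["color"],(3,3),0).astype(int);R,G,B=I[...,0],I[...,1],I[...,2]
for nm,(u,v),z,k in (("tin",(239,207),36,0),("can",(280,323),75,0)):
    g=np.zeros(R.shape,bool);g[v-28:v+29,u-28:u+29]=1
    mm=comp(g&(B-R>-5)&(R>100),(u,v),4);mm=cv2.morphologyEx(mm,cv2.MORPH_OPEN,np.ones((5,5),np.uint8));mm=comp(mm>0,(u,v),4)
    e=cv2.fitEllipse(hull(mm));print(nm,mm.sum(),np.round(e[0],1),np.round(e[1],1),"size mm",rect(c,mm,z),cast(c,[e[0]],z)[0].round(1))
bl=(B-R>30);m=comp(bl,(440,195))
print("pack hull",cv2.approxPolyDP(hull(m),2,True).reshape(-1,2).tolist())
f=cv2.drawContours(m.copy(),[hull(m)],-1,1,-1)
lab=comp((f>0)&~bl&(R>120),(463,190),4);print("packlabel",lab.sum(),rect(c,lab,110))
v=c["color"][120:340,200:520,::-1];cv2.imwrite("pics/crop1.png",cv2.resize(v,None,fx=2.5,fy=2.5,interpolation=cv2.INTER_CUBIC))
```

```text
tin 1053 [237.2 207.7] [34.7 38.2] size mm [460.5 122.   52.4  51.1 158.2] [460.5 122.4  36. ]
can 388 [279. 322.] [19.9 24.6] size mm [631.6 126.9  33.4  32.2  71.6] [630.5 126.6  75. ]
pack hull [[471, 163], [487, 195], [450, 214], [439, 202], [435, 181], [459, 166]]
packlabel 281 [510.7 405.2  33.3  13.1 101.5]
```

View pics/crop1.png

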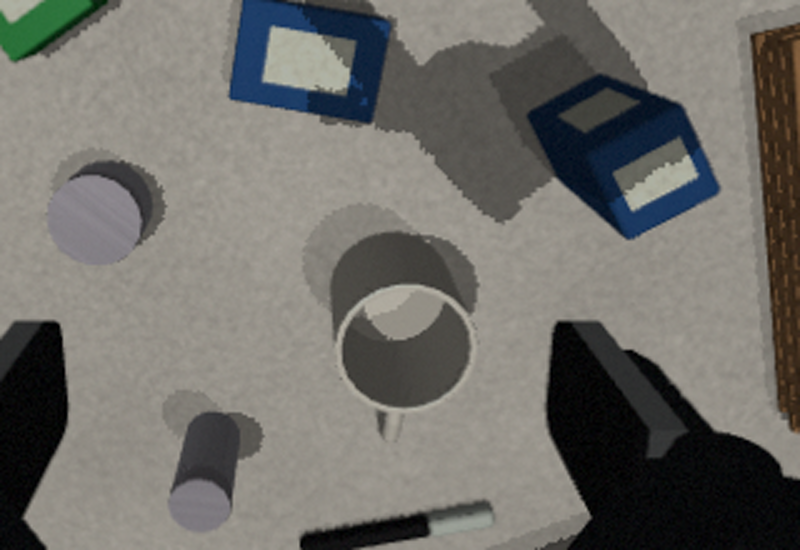

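Crop: the tin top at (95,220), the canister top at (200,505), and the pack's top face with corners (588,158), (683,105), (719,187), (630,238).

Run:
```python
from g import *
c=pickle.load(open("w1.pkl","rb"))
q=np.array([(588,158),(683,105),(719,187),(630,238)])/2.5+[200,120]
P=cast(c,q,110)[:,:2];d=np.roll(P,-1,0)-P
print("pack",P.mean(0).round(1),np.linalg.norm(d,axis=1).round(1),(np.degrees(np.arctan2(d[:,1],d[:,0]))%90).round(1))
plan((460.5,122.2,80,-19))
```

```text
pack [506.5 404.7] [48.  44.4 46.6 45.6] [12.5 11.  14.  12.8]
n 10 turn 0.2 twist [0.0001, 0.0001, 0.0007]
[0.0435, -0.0353, 0.0279]
```

Request:
{"op": "send_rows", "data": {
  "travel": [
    [0.0435,-0.0353,0.0279],
    [0.0435,-0.0353,0.0279],
    [0.0435,-0.0353,0.0279],
    [0.0435,-0.0353,0.0279],
    [0.0435,-0.0353,0.0279],
    [0.0435,-0.0353,0.0279],
    [0.0435,-0.0353,0.0279],
    [0.0435,-0.0353,0.0279],
    [0.0435,-0.0353,0.0279],
    [0.0435,-0.0353,0.0279],
    [0,0,0],
    [0,0,0]
  ],
  "twist": [
    [0,0,0],
    [0,0,0],
    [0,0,0],
    [0,0,0],
    [0,0,0],
    [0,0,0],
    [0,0,0],
    [0,0,0],
    [0,0,0],
    [0,0,0],
    [0,0,0],
    [0,0,0]
  ],
  "gripper": [1,1,1,1,1,1,1,1,1,1,1,1]
}}

```text
t: 9.52
ee_pos: [459.5, 121.9, 78.4]
ee_rot: [[0.322, 0.947, -0.003], [0.947, -0.322, -0.001], [-0.002, -0.003, -1.0]]
force: [0.2, 0.3, 0.1]
gripper_width: 0.998
grip_force: 0.0
```

Run:
```python
from g import *
plan((460.5,122.2,5,-19))
```

```text
n 2 turn 0.3 twist [-0.0025, 0.0018, 0.0035]
[0.0006, 0.0009, 0.0612]
```

Request:
{"op": "send_rows", "data": {
  "travel": [
    [0,0.001,0.041],
    [0,0,0.041],
    [0,0,0.041],
    [0,0,0],
    [0,0,0],
    [0,0,0],
    [0,0,0],
    [0,0,0],
    [0,0,0],
    [0,0,0]
  ],
  "twist": [
    [0,0,0],
    [0,0,0],
    [0,0,0],
    [0,0,0],
    [0,0,0],
    [0,0,0],
    [0,0,0],
    [0,0,0],
    [0,0,0],
    [0,0,0]
  ],
  "gripper": [1,1,1,1,-1,-1,-1,-1,-1,-1],
  "force": 30
}}

```text
t: 10.35
ee_pos: [463.9, 121.4, 7.9]
ee_rot: [[0.324, 0.946, 0.005], [0.946, -0.324, -0.001], [0.001, 0.005, -1.0]]
force: [0.6, -3.1, 6.9]
gripper_width: 0.624
grip_force: 32.2
```

Run:
```python
from g import *
s=arm.state();x,y,z=s["ee_pos"];print(s["ee_pos"].round(1),glob(34.2,-90.2))
plan((x,y,140,-19),(*glob(34.4,-90.2),140,-19))
```

```text
[463.9 121.4   7.9] [ 537.2 -307.9]
n 4 turn 0.3 twist [0.0025, -0.0005, 0.001]
[0.0001, 0.0003, -0.0551]
n 11 turn 0.0 twist [0.0, 0.0, 0.0]
[-0.0579, 0.0317, 0.0]
```

Request:
{"op": "send_rows", "data": {
  "travel": [
    [0,0,-0.055],
    [0,0,-0.055],
    [0,0,-0.055],
    [0,0,-0.055],
    [-0.0579,0.0317,0],
    [-0.0579,0.0317,0],
    [-0.0579,0.0317,0],
    [-0.0579,0.0317,0],
    [-0.0579,0.0317,0],
    [-0.0579,0.0317,0],
    [-0.0579,0.0317,0],
    [-0.0579,0.0317,0],
    [-0.0579,0.0317,0],
    [-0.0579,0.0317,0],
    [-0.0579,0.0317,0],
    [0,0,0],
    [0,0,0],
    [0,0,0],
    [0,0,0]
  ],
  "twist": [
    [0,0,0],
    [0,0,0],
    [0,0,0],
    [0,0,0],
    [0,0,0],
    [0,0,0],
    [0,0,0],
    [0,0,0],
    [0,0,0],
    [0,0,0],
    [0,0,0],
    [0,0,0],
    [0,0,0],
    [0,0,0],
    [0,0,0],
    [0,0,0],
    [0,0,0],
    [0,0,0],
    [0,0,0]
  ],
  "gripper": [-1,-1,-1,-1,-1,-1,-1,-1,-1,-1,-1,-1,-1,-1,-1,-1,-1,-1,-1]
}}

```text
t: 11.93
ee_pos: [535.2, -306.0, 137.5]
ee_rot: [[0.323, 0.946, -0.001], [0.946, -0.323, 0.001], [0.001, -0.001, -1.0]]
force: [0.1, 0.3, -1.6]
gripper_width: 0.625
grip_force: 32.4
```

Run:
```python
from g import *
c=shot("wrist");pickle.dump(c,open("w4.pkl","wb"));save(c,"pics/w4.png")
s=arm.state();print(s["ee_pos"].round(1),loc(s["ee_pos"]),s["force"].round(1))
```

```text
[ 535.3 -305.8  137.6] [[ 31.7 -88.8]] [ 0.1 -0.2 -1.7]
```

View pics/w4.png

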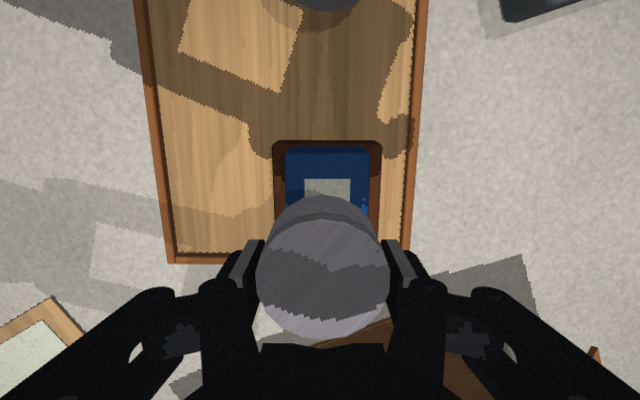

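The tin is held level over the box, its top circle spanning columns 256–390 with its bottom at row 337.

Run:
```python
from g import *
c=pickle.load(open("w4.pkl","rb"))
print(loc(cast(c,[(256,275),(390,275),(323,337),(323,208)],168)).tolist())
plan((*glob(34.4,-90),84,-19))
```

```text
[[6.0, -83.5], [57.4, -83.3], [31.8, -111.7], [31.6, -56.5]]
n 2 turn 0.2 twist [-0.0009, -0.0006, 0.0032]
[-0.001, 0.0022, 0.0446]
```

Run:
```python
from g import *
plan((*glob(34.4,-94.6),83,-19))
```

```text
n 2 turn 0.2 twist [-0.0009, -0.0006, 0.0032]
[-0.0048, 0.0022, 0.0455]
```

Request:
{"op": "send_rows", "data": {
  "travel": [
    [-0.0048,0.0022,0],
    [-0.0048,0.0022,0.0303],
    [0,0,0.0303],
    [0,0,0.0303],
    [0,0,0],
    [0,0,0],
    [0,0,0]
  ],
  "twist": [
    [0,0,0],
    [0,0,0],
    [0,0,0],
    [0,0,0],
    [0,0,0],
    [0,0,0],
    [0,0,0]
  ],
  "gripper": [-1,-1,-1,-1,-1,-1,-1]
}}

```text
t: 12.57
ee_pos: [536.6, -313.6, 84.1]
ee_rot: [[0.323, 0.946, 0.001], [0.946, -0.323, -0.001], [-0.0, 0.001, -1.0]]
force: [1.1, -0.6, -1.2]
gripper_width: 0.624
grip_force: 33.2
```

Run:
```python
from g import *
s=arm.state();print(s["ee_pos"].round(1),loc(s["ee_pos"]),s["force"].round(1))
```

```text
[ 536.6 -313.6   84.1] [[ 35.5 -95.8]] [ 1.1 -0.6 -1.2]
```

Adjust by about 1 mm and creep down.

Request:
{"op": "send_rows", "data": {
  "travel": [
    [0.0017,-0.0015,0.003],
    [0,0,0.002],
    [0,0,0]
  ],
  "twist": [
    [0,0,0],
    [0,0,0],
    [0,0,0]
  ],
  "gripper": [-1,-1,-1]
}}

```text
t: 12.82
ee_pos: [535.8, -312.6, 80.7]
ee_rot: [[0.324, 0.946, 0.0], [0.946, -0.324, -0.0], [-0.0, 0.001, -1.0]]
force: [0.1, -0.5, -1.3]
gripper_width: 0.629
grip_force: 33.2
```

Request:
{"op": "send_rows", "data": {
  "travel": [
    [0,0,0.002],
    [0,0,0]
  ],
  "twist": [
    [0,0,0],
    [0,0,0]
  ],
  "gripper": [-1,-1]
}}

```text
t: 12.98
ee_pos: [535.9, -312.8, 79.4]
ee_rot: [[0.324, 0.946, 0.001], [0.946, -0.324, -0.0], [-0.0, 0.001, -1.0]]
force: [0.4, 1.0, 1.3]
gripper_width: 0.621
grip_force: 33.3
```

Request:
{"op": "send_rows", "data": {
  "travel": [
    [0,0,0.002],
    [0,0,0]
  ],
  "twist": [
    [0,0,0],
    [0,0,0]
  ],
  "gripper": [-1,-1]
}}

```text
t: 13.15
ee_pos: [536.0, -312.8, 79.3]
ee_rot: [[0.324, 0.946, 0.0], [0.946, -0.324, -0.0], [-0.0, 0.0, -1.0]]
force: [-0.9, 1.4, 6.5]
gripper_width: 0.623
grip_force: 33.7
```

Request:
{"op": "send_rows", "data": {
  "travel": [
    [0,0,-0.002],
    [0,0,0],
    [0,0,0],
    [0,0,0],
    [0,0,-0.02],
    [0,0,-0.06],
    [0,0,-0.066],
    [0,0,-0.066],
    [0,0,-0.066],
    [0.066,0,0],
    [0.066,0,0],
    [0.066,0,0],
    [0,0,0],
    [0,0,0]
  ],
  "twist": [
    [0,0,0],
    [0,0,0],
    [0,0,0],
    [0,0,0],
    [0,0,0],
    [0,0,0],
    [0,0,0],
    [0,0,0],
    [0,0,0],
    [0,0,0],
    [0,0,0],
    [0,0,0],
    [0,0,0],
    [0,0,0]
  ],
  "gripper": [-1,1,1,1,1,1,1,1,1,1,1,1,1,1]
}}

```text
t: 14.32
ee_pos: [574.7, -198.1, 246.7]
ee_rot: [[0.32, 0.947, 0.001], [0.947, -0.32, -0.001], [-0.0, 0.001, -1.0]]
force: [-0.7, 0.3, 0.5]
gripper_width: 0.997
grip_force: 0.0
```

Run:
```python
from w import *
c=shot("wrist");pickle.dump(c,open("w5.pkl","wb"))
cv2.imwrite("pics/w5.png",cv2.resize(c["color"][180:350,240:400,::-1],None,fx=3.5,fy=3.5,interpolation=cv2.INTER_CUBIC))
```

```text
(no output)
```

View pics/w5.png

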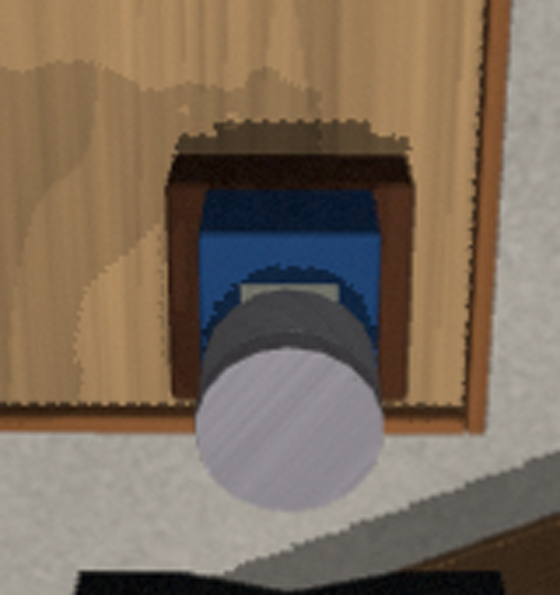

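The tin stands on the box, its top circle centred at crop (289.5,429.5). Checking that and planning for the pack.

Run:
```python
from g import *
c=pickle.load(open("w5.pkl","rb"))
q=np.array([(289.5,429.5),(195,429),(384,429),(289,348),(289,511)])/3.5+[240,180]
print("tin",loc(cast(c,q,108)).tolist())
q=np.array([(202,232),(380,232)])/3.5+[240,180];print("box front corners",loc(cast(c,q,72)).tolist())
plan((506.5,404.7,200,12.6))
```

```text
tin [[34.8, -94.5], [8.1, -94.4], [61.6, -94.2], [34.5, -68.5], [34.8, -121.7]]
box front corners [[8.2, -50.2], [62.0, -49.9]]
n 16 turn 31.4 twist [0.0001, 0.0001, -0.0685]
[[0.0573, -0.027, 0.0048], [0.0582, -0.025, 0.0048], [0.059, -0.023, 0.0048], [0.0598, -0.021, 0.0048], [0.0605, -0.0189, 0.0048], [0.0611, -0.0168, 0.0048], [0.0616, -0.0147, 0.0048], [0.0621, -0.0126, 0.0048], [0.0625, -0.0105, 0.0048], [0.0628, -0.0083, 0.0048], [0.063, -0.0062, 0.0048], [0.0632, -0.004, 0.0048], [0.0633, -0.0018, 0.0048], [0.0633, 0.0003, 0.0048], [0.0633, 0.0025, 0.0048], [0.0632, 0.0047, 0.0048]]
```

The tin sits about 4.5 mm off the middle along the tray's y axis. I'll regrip it and shift it +5 mm.

Request:
{"op": "send_rows", "data": {
  "travel": [
    [-0.066,0,0],
    [-0.066,0,0],
    [-0.066,0,0],
    [0,0,0.06],
    [0,0,0.06],
    [0,0,0.06],
    [0,0,0.06],
    [0,0,0.034],
    [0,0,0],
    [0,0,0],
    [0,0,0],
    [0,0,0],
    [0,0,0],
    [0,0,0],
    [0,0,0],
    [0,0,-0.007],
    [0.0083,0,0],
    [0,0,0],
    [0,0,0],
    [0,0,0]
  ],
  "twist": [
    [0,0,0],
    [0,0,0],
    [0,0,0],
    [0,0,0],
    [0,0,0],
    [0,0,0],
    [0,0,0],
    [0,0,0],
    [0,0,0],
    [0,0,0],
    [0,0,0],
    [0,0,0],
    [0,0,0],
    [0,0,0],
    [0,0,0],
    [0,0,0],
    [0,0,0],
    [0,0,0],
    [0,0,0],
    [0,0,0]
  ],
  "gripper": [1,1,1,1,1,1,1,1,1,-1,-1,-1,-1,-1,-1,-1,-1,-1,-1,-1]
}}

```text
t: 16.03
ee_pos: [536.9, -307.2, 85.0]
ee_rot: [[0.324, 0.946, -0.001], [0.946, -0.324, 0.001], [0.0, -0.001, -1.0]]
force: [0.2, 0.2, -1.3]
gripper_width: 0.626
grip_force: 31.8
```

Run:
```python
from g import *
s=arm.state();print(s["ee_pos"].round(1),loc(s["ee_pos"]),s["force"].round(1))
```

```text
[ 536.9 -307.2   85. ] [[ 33.8 -89.6]] [ 0.2  0.2 -1.3]
```

Hanging at local (33.8, −89.6). I'll lower it with a 1 mm x correction.

Request:
{"op": "send_rows", "data": {
  "travel": [
    [0,0.001,0.005],
    [0,0,0.002],
    [0,0,0]
  ],
  "twist": [
    [0,0,0],
    [0,0,0],
    [0,0,0]
  ],
  "gripper": [-1,-1,-1]
}}

```text
t: 16.28
ee_pos: [537.5, -307.6, 84.6]
ee_rot: [[0.324, 0.946, -0.002], [0.946, -0.324, 0.001], [0.001, -0.002, -1.0]]
force: [-7.7, 5.8, 18.3]
gripper_width: 0.624
grip_force: 33.4
```

Request:
{"op": "send_rows", "data": {
  "travel": [
    [0,0,0.002],
    [0,0,0]
  ],
  "twist": [
    [0,0,0],
    [0,0,0]
  ],
  "gripper": [-1,-1]
}}

```text
t: 16.45
ee_pos: [537.5, -307.6, 84.5]
ee_rot: [[0.324, 0.946, -0.002], [0.946, -0.324, 0.001], [0.0, -0.002, -1.0]]
force: [-9.2, 7.5, 23.0]
gripper_width: 0.625
grip_force: 33.8
```

Request:
{"op": "send_rows", "data": {
  "travel": [
    [0,0,-0.004],
    [0,0,0],
    [0,0,0],
    [0,0,0],
    [0,0,0],
    [0,0,-0.02],
    [0,0,-0.06],
    [0,0,-0.066],
    [0,0,-0.066],
    [0,0,-0.066],
    [0.066,0,0],
    [0.066,0,0],
    [0.066,0,0],
    [0,0,0],
    [0,0,0]
  ],
  "twist": [
    [0,0,0],
    [0,0,0],
    [0,0,0],
    [0,0,0],
    [0,0,0],
    [0,0,0],
    [0,0,0],
    [0,0,0],
    [0,0,0],
    [0,0,0],
    [0,0,0],
    [0,0,0],
    [0,0,0],
    [0,0,0],
    [0,0,0]
  ],
  "gripper": [-1,-1,1,1,1,1,1,1,1,1,1,1,1,1,1]
}}

```text
t: 17.7
ee_pos: [576.9, -193.6, 249.9]
ee_rot: [[0.32, 0.947, 0.0], [0.947, -0.32, -0.0], [-0.0, 0.0, -1.0]]
force: [-0.6, -0.7, -0.6]
gripper_width: 0.999
grip_force: 0.0
```

Run:
```python
from g import *
c=shot("wrist");pickle.dump(c,open("w6.pkl","wb"))
I=cv2.GaussianBlur(c["color"],(3,3),0).astype(int);R,G,B=I[...,0],I[...,1],I[...,2]
u,v=np.round(proj(c,[[*glob(35,-90),108]])[0]).astype(int)
g=np.zeros(R.shape,bool);g[v-35:v+36,u-35:u+36]=1
mm=comp(g&(abs(B-R)<14)&(R>100),(u,v),4);mm=cv2.morphologyEx(mm,cv2.MORPH_OPEN,np.ones((9,9),np.uint8));r=rect(c,mm,108);print("tin",r,loc(r[:2]))
bm=comp(B-R>25,tuple(np.round(proj(c,[[*glob(35,-56),72]])[0]).astype(int)),5)
W=loc(cast(c,hull(bm).reshape(-1,2),72));print("box x range",W[:,0].min(),W[:,0].max())
cv2.imwrite("pics/w6.png",cv2.resize(c["color"][180:350,240:400,::-1],None,fx=3.5,fy=3.5,interpolation=cv2.INTER_CUBIC))
plan((506.5,404.7,200,12.6))
```

```text
tin [ 538.1 -307.8   54.1   51.3   71.3] [[ 35.  -89.8]]
box x range 7.0 61.7
n 16 turn 31.4 twist [0.0, 0.0001, -0.0685]
[[0.0568, -0.027, 0.0051], [0.0577, -0.0251, 0.0051], [0.0585, -0.0231, 0.0051], [0.0593, -0.0211, 0.0051], [0.06, -0.019, 0.0051], [0.0606, -0.017, 0.0052], [0.0611, -0.0149, 0.0052], [0.0616, -0.0128, 0.0052], [0.062, -0.0107, 0.0052], [0.0623, -0.0085, 0.0052], [0.0626, -0.0064, 0.0052], [0.0628, -0.0042, 0.0052], [0.0629, -0.0021, 0.0052], [0.0629, 0.0001, 0.0052], [0.0629, 0.0022, 0.0052], [0.0627, 0.0044, 0.0052]]
```

View pics/w6.png

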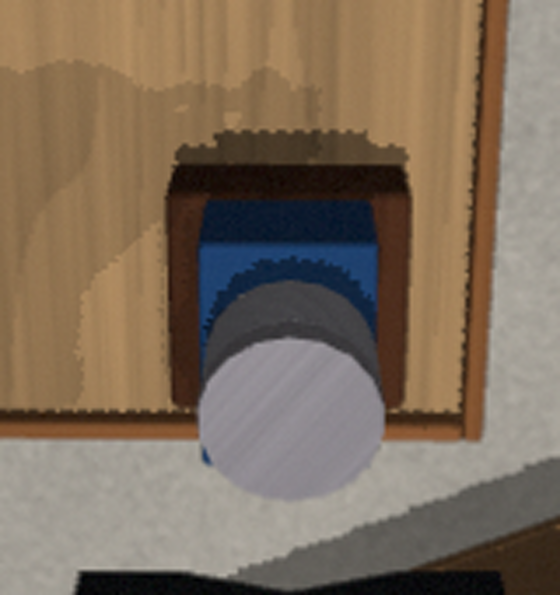

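The tin is now centred on the box. On to the pack.

Request:
{"op": "send_rows", "data": {
  "travel": [
    [0.0568,-0.027,0.005],
    [0.0577,-0.0251,0.005],
    [0.0585,-0.0231,0.005],
    [0.0593,-0.0211,0.005],
    [0.06,-0.019,0.005],
    [0.0606,-0.017,0.005],
    [0.0611,-0.0149,0.005],
    [0.0616,-0.0128,0.005],
    [0.062,-0.0107,0.005],
    [0.0623,-0.0085,0.005],
    [0.0626,-0.0064,0.005],
    [0.0628,-0.0042,0.005],
    [0.0629,-0.0021,0.005],
    [0.0629,0,0.005],
    [0.0629,0.0022,0.005],
    [0.0627,0.0044,0.005],
    [0,0,0],
    [0,0,0],
    [0,0,0]
  ],
  "twist": [
    [0,0,-0.0685],
    [0,0,-0.0685],
    [0,0,-0.0685],
    [0,0,-0.0685],
    [0,0,-0.0685],
    [0,0,-0.0685],
    [0,0,-0.0685],
    [0,0,-0.0685],
    [0,0,-0.0685],
    [0,0,-0.0685],
    [0,0,-0.0685],
    [0,0,-0.0685],
    [0,0,-0.0685],
    [0,0,-0.0685],
    [0,0,-0.0685],
    [0,0,-0.0685],
    [0,0,0],
    [0,0,0],
    [0,0,0]
  ],
  "gripper": [1,1,1,1,1,1,1,1,1,1,1,1,1,1,1,1,1,1,1]
}}

```text
t: 19.33
ee_pos: [508.2, 403.0, 201.0]
ee_rot: [[-0.215, 0.977, -0.0], [0.977, 0.215, -0.001], [-0.001, -0.001, -1.0]]
force: [-0.6, -0.7, 0.8]
gripper_width: 1.001
grip_force: 0.0
```

Run:
```python
from g import *
c=shot("wrist");pickle.dump(c,open("w7.pkl","wb"))
I=cv2.GaussianBlur(c["color"],(3,3),0).astype(int);R,G,B=I[...,0],I[...,1],I[...,2]
p=proj(c,[[506.5,404.7,110]])[0];print(p,arm.state()["ee_pos"].round(1))
u,v=np.round(p).astype(int);bl=(B-R>22)
m=comp(bl,(u,v),25);h=hull(m);print(m.sum(),cv2.approxPolyDP(h,3,True).reshape(-1,2).tolist())
r=rect(c,m,110);print("hull",r)
f=cv2.drawContours(m.copy(),[h],-1,1,-1)
lab=comp((f>0)&~bl&(R>90),(u,v),10);print("label",lab.sum(),rect(c,lab,110))
cv2.imwrite("pics/w7.png",c["color"][...,::-1])
```

```text
[321.44330596 197.20372065] [508.3 402.5 201.2]
3671 [[345, 148], [355, 166], [352, 226], [291, 225], [289, 166], [299, 149]]
hull [505.2 411.6  61.   48.5 101.5]
label 931 [506.9 405.   33.5  20.8 103. ]
```

View pics/w7.png

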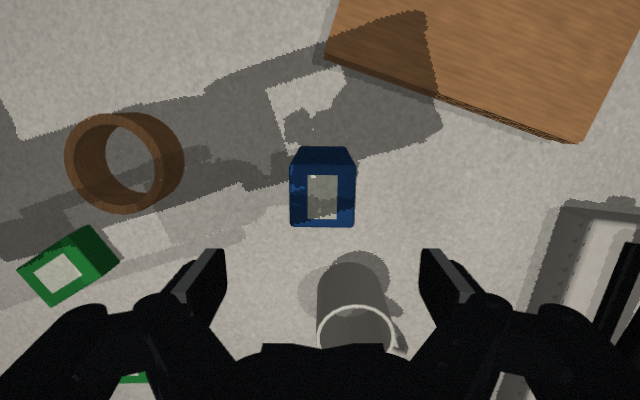

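The pack top is at corners (289,166), (355,166), (352,226), (291,225), square to the gripper, with its label centre at (506.9,405).

Request:
{"op": "send_rows", "data": {
  "travel": [
    [0.0045,-0.0013,0.03],
    [0,0,0.05],
    [0,0,0.05],
    [0,0,0.05],
    [0,0,0.05],
    [0,0,0],
    [0,0,0],
    [0,0,0],
    [0,0,0],
    [0,0,0],
    [0,0,0],
    [0,0,0],
    [0,0,0]
  ],
  "twist": [
    [0,0,0],
    [0,0,0],
    [0,0,0],
    [0,0,0],
    [0,0,0],
    [0,0,0],
    [0,0,0],
    [0,0,0],
    [0,0,0],
    [0,0,0],
    [0,0,0],
    [0,0,0],
    [0,0,0]
  ],
  "gripper": [1,1,1,1,1,1,-1,-1,-1,-1,-1,-1,-1],
  "force": 40
}}

```text
t: 20.47
ee_pos: [508.2, 407.5, 66.8]
ee_rot: [[-0.216, 0.976, 0.005], [0.976, 0.216, 0.002], [0.001, 0.005, -1.0]]
force: [-1.1, -2.8, 6.9]
gripper_width: 0.585
grip_force: 45.4
```

Run:
```python
from g import *
s=arm.state();x,y,z=s["ee_pos"];print(s["ee_pos"].round(1),glob(35,0))
plan((x,y,210,12.4),(*glob(35,0),210,-19))
```

```text
[508.2 407.5  66.8] [ 567.3 -222.9]
n 4 turn 0.3 twist [0.0027, -0.0004, 0.0009]
[0.0, 0.0003, -0.0597]
n 16 turn 31.4 twist [0.0, 0.0, 0.0685]
[[-0.0655, -0.0081, 0.0], [-0.0657, -0.0058, 0.0], [-0.0659, -0.0036, 0.0], [-0.0659, -0.0013, 0.0], [-0.066, 0.0009, 0.0], [-0.0659, 0.0032, 0.0], [-0.0657, 0.0054, 0.0], [-0.0655, 0.0077, 0.0], [-0.0652, 0.0099, 0.0], [-0.0648, 0.0122, 0.0], [-0.0644, 0.0144, 0.0], [-0.0638, 0.0166, 0.0], [-0.0632, 0.0187, 0.0], [-0.0626, 0.0209, 0.0], [-0.0618, 0.023, 0.0], [-0.061, 0.0251, 0.0]]
```

Request:
{"op": "send_rows", "data": {
  "travel": [
    [0,0,-0.06],
    [0,0,-0.06],
    [0,0,-0.06],
    [0,0,-0.06],
    [-0.0655,-0.0081,0],
    [-0.0657,-0.0058,0],
    [-0.0659,-0.0036,0],
    [-0.0659,-0.0013,0],
    [-0.066,0.0009,0],
    [-0.0659,0.0032,0],
    [-0.0657,0.0054,0],
    [-0.0655,0.0077,0],
    [-0.0652,0.0099,0],
    [-0.0648,0.0122,0],
    [-0.0644,0.0144,0],
    [-0.0638,0.0166,0],
    [-0.0632,0.0187,0],
    [-0.0626,0.0209,0],
    [-0.0618,0.023,0],
    [-0.061,0.0251,0]
  ],
  "twist": [
    [0,0,0],
    [0,0,0],
    [0,0,0],
    [0,0,0],
    [0,0,0.0685],
    [0,0,0.0685],
    [0,0,0.0685],
    [0,0,0.0685],
    [0,0,0.0685],
    [0,0,0.0685],
    [0,0,0.0685],
    [0,0,0.0685],
    [0,0,0.0685],
    [0,0,0.0685],
    [0,0,0.0685],
    [0,0,0.0685],
    [0,0,0.0685],
    [0,0,0.0685],
    [0,0,0.0685],
    [0,0,0.0685]
  ],
  "gripper": [-1,-1,-1,-1,-1,-1,-1,-1,-1,-1,-1,-1,-1,-1,-1,-1,-1,-1,-1,-1]
}}

```text
t: 22.13
ee_pos: [565.8, -225.1, 207.4]
ee_rot: [[0.326, 0.946, 0.0], [0.946, -0.326, 0.0], [0.0, 0.0, -1.0]]
force: [0.6, 0.2, -3.9]
gripper_width: 0.584
grip_force: 41.9
```

Request:
{"op": "send_rows", "data": {
  "travel": [
    [0,0,0],
    [0,0,0],
    [0,0,0],
    [0,0,0]
  ],
  "twist": [
    [0,0,0],
    [0,0,0],
    [0,0,0],
    [0,0,0]
  ],
  "gripper": [-1,-1,-1,-1]
}}

```text
t: 22.47
ee_pos: [565.9, -222.2, 207.0]
ee_rot: [[0.323, 0.946, -0.001], [0.946, -0.323, 0.001], [0.001, -0.001, -1.0]]
force: [-0.5, 0.8, -3.3]
gripper_width: 0.583
grip_force: 42.9
```

Run:
```python
from g import *
c=shot("wrist");pickle.dump(c,open("w8.pkl","wb"))
s=arm.state();z=s["ee_pos"][2];print(s["ee_pos"].round(1),loc(s["ee_pos"]),s["force"].round(1),np.degrees(np.arctan2(s["ee_rot"][1][1],s["ee_rot"][0][1])).round(2))
I=cv2.GaussianBlur(c["color"],(3,3),0).astype(int);R,G,B=I[...,0],I[...,1],I[...,2]
zt=z-64+110
u,v=np.round(proj(c,[[*s["ee_pos"][:2],zt]])[0]).astype(int);print(u,v)
bl=(B-R>22)
m=comp(bl,(u,v),40);h=hull(m);print(m.sum(),cv2.approxPolyDP(h,4,True).reshape(-1,2).tolist())
f=cv2.drawContours(m.copy(),[h],-1,1,-1)
lab=comp((f>0)&~bl&(R>90),(u,v),15)
for z in(zt-4,zt,zt+4): r=rect(c,lab,z);print("label",r,loc(r[:2]))
plan((*glob(35,0),90,-19))
```

```text
[ 566.  -221.9  207.2] [[33.5  0.5]] [-0.1 -0.1 -2.9] -18.8
323 312
15848 [[357, 180], [395, 253], [385, 346], [261, 347], [251, 250], [284, 182]]
label [ 565.3 -223.8   31.7   21.9   71. ] [[33.4 -1.5]]
label [ 566.2 -221.2   30.4   21.    71. ] [[33.4  1.2]]
label [ 567.1 -218.5   29.2   20.1   71. ] [[33.4  4.1]]
n 3 turn 0.2 twist [-0.0005, -0.0003, 0.0023]
[-0.0003, 0.0009, 0.0651]
```

Request:
{"op": "send_rows", "data": {
  "travel": [
    [-0.0005,0.0025,0.04],
    [0,0,0.055],
    [0,0,0.055],
    [0,0,0.04],
    [0,0,0.028],
    [0,0,0],
    [0,0,0],
    [0,0,0]
  ],
  "twist": [
    [0,0,0],
    [0,0,0],
    [0,0,0],
    [0,0,0],
    [0,0,0],
    [0,0,0],
    [0,0,0],
    [0,0,0]
  ],
  "gripper": [-1,-1,-1,-1,-1,-1,-1,-1]
}}

```text
t: 23.18
ee_pos: [568.3, -223.6, 77.3]
ee_rot: [[0.322, 0.947, 0.001], [0.947, -0.322, -0.001], [-0.0, 0.001, -1.0]]
force: [0.5, -0.6, -2.0]
gripper_width: 0.581
grip_force: 43.2
```

Run:
```python
from g import *
s=arm.state();print(s["ee_pos"].round(1),loc(s["ee_pos"]),s["force"].round(1),np.degrees(np.arctan2(s["ee_rot"][1][1],s["ee_rot"][0][1])).round(2))
```

```text
[ 568.3 -223.6   77.3] [[36.1 -0.3]] [ 0.5 -0.6 -2. ] -18.81
```

Request:
{"op": "send_rows", "data": {
  "travel": [
    [0,-0.001,0.004],
    [0,0,0.003],
    [0,0,0]
  ],
  "twist": [
    [0,0,0.003],
    [0,0,0],
    [0,0,0]
  ],
  "gripper": [-1,-1,-1]
}}

```text
t: 23.43
ee_pos: [566.9, -223.9, 72.5]
ee_rot: [[0.325, 0.946, 0.0], [0.946, -0.325, -0.0], [-0.0, 0.0, -1.0]]
force: [-0.2, -0.1, -2.8]
gripper_width: 0.581
grip_force: 43.2
```

Request:
{"op": "send_rows", "data": {
  "travel": [
    [0,0,0.003],
    [0,0,0]
  ],
  "twist": [
    [0,0,0],
    [0,0,0]
  ],
  "gripper": [-1,-1]
}}

```text
t: 23.6
ee_pos: [567.2, -224.3, 71.8]
ee_rot: [[0.325, 0.946, 0.0], [0.946, -0.325, -0.0], [-0.0, 0.0, -1.0]]
force: [-1.2, 0.5, 2.3]
gripper_width: 0.58
grip_force: 43.9
```

Request:
{"op": "send_rows", "data": {
  "travel": [
    [0,0,0.002],
    [0,0,0]
  ],
  "twist": [
    [0,0,0],
    [0,0,0]
  ],
  "gripper": [-1,-1]
}}

```text
t: 23.77
ee_pos: [567.3, -224.3, 71.7]
ee_rot: [[0.325, 0.946, 0.0], [0.946, -0.325, -0.0], [-0.0, 0.0, -1.0]]
force: [-3.6, 3.0, 8.6]
gripper_width: 0.58
grip_force: 44.4
```

Touchdown. Release, rise and look.

Request:
{"op": "send_rows", "data": {
  "travel": [
    [0,0,-0.002],
    [0,0,0],
    [0,0,0],
    [0,0,0],
    [0,0,-0.02],
    [0,0,-0.06],
    [0,0,-0.066],
    [0,0,-0.066],
    [0,0,-0.066],
    [0.066,0,-0.02],
    [0.066,0,-0.02],
    [0,0,0],
    [0,0,0],
    [0,0,0]
  ],
  "twist": [
    [0,0,0],
    [0,0,0],
    [0,0,0],
    [0,0,0],
    [0,0,0],
    [0,0,0],
    [0,0,0],
    [0,0,0],
    [0,0,0],
    [0,0,0],
    [0,0,0],
    [0,0,0],
    [0,0,0],
    [0,0,0]
  ],
  "gripper": [-1,1,1,1,1,1,1,1,1,1,1,1,1,1]
}}

```text
t: 24.93
ee_pos: [592.6, -149.1, 261.6]
ee_rot: [[0.325, 0.946, -0.0], [0.946, -0.325, -0.001], [-0.001, 0.0, -1.0]]
force: [-0.4, -0.7, 0.0]
gripper_width: 1.003
grip_force: 0.0
```

Run:
```python
from g import *
c=shot("wrist");pickle.dump(c,open("w9.pkl","wb"));save(c,"pics/w9.png")
I=cv2.GaussianBlur(c["color"],(3,3),0).astype(int);R,G,B=I[...,0],I[...,1],I[...,2]
u,v=np.round(proj(c,[[*glob(35,0),116]])[0]).astype(int);bl=(B-R>22);m=comp(bl,(u,v),25);h=hull(m)
print(u,v,m.sum(),cv2.approxPolyDP(h,3,True).reshape(-1,2).tolist())
f=cv2.drawContours(m.copy(),[h],-1,1,-1)
lab=comp((f>0)&~bl&(R>90),(u,v),12);r=rect(c,lab,116);print("label",lab.sum(),r,loc(r[:2]))
W=loc(cast(c,h.reshape(-1,2),116));print("x",W[:,0].min(),W[:,0].max(),"ymin",W[:,1].min())
plan((630.5,126.7,150,-19))
```

```text
323 261 3457 [[340, 208], [348, 243], [344, 304], [299, 313], [298, 242], [305, 209]]
label 714 [ 566.5 -226.1   33.5   21.7   71. ] [[35.3 -3.3]]
x 10.3 59.8 ymin -59.3
n 8 turn 0.1 twist [-0.0002, 0.0001, -0.0]
[0.057, -0.0112, 0.0231]
```

The pack is 3 mm off in y, so I'll regrip and shift it.

Request:
{"op": "send_rows", "data": {
  "travel": [
    [-0.066,0,0.02],
    [-0.066,0,0.02],
    [0,0,0],
    [0,0,0.06],
    [0,0,0.06],
    [0,0,0.06],
    [0,0,0.06],
    [0,0,0.03],
    [0,0,0],
    [0,0,0],
    [0,0,0],
    [0,0,0],
    [0,0,0],
    [0,0,0],
    [0,0,0],
    [0,0,0],
    [0,0,-0.008],
    [0.005,0,0],
    [0,0,0],
    [0,0,0]
  ],
  "twist": [
    [0,0,0],
    [0,0,0],
    [0,0,0],
    [0,0,0],
    [0,0,0],
    [0,0,0],
    [0,0,0],
    [0,0,0],
    [0,0,0],
    [0,0,0],
    [0,0,0],
    [0,0,0],
    [0,0,0],
    [0,0,0],
    [0,0,0],
    [0,0,0],
    [0,0,0],
    [0,0,0],
    [0,0,0],
    [0,0,0]
  ],
  "gripper": [1,1,1,1,1,1,1,1,1,-1,-1,-1,-1,-1,-1,-1,-1,-1,-1,-1]
}}

```text
t: 26.65
ee_pos: [567.4, -220.5, 79.4]
ee_rot: [[0.325, 0.946, -0.001], [0.946, -0.325, 0.001], [0.0, -0.002, -1.0]]
force: [0.3, 0.3, -3.1]
gripper_width: 0.581
grip_force: 43.4
```

Run:
```python
from g import *
s=arm.state();print(s["ee_pos"].round(1),loc(s["ee_pos"]),s["force"].round(1),np.degrees(np.arctan2(s["ee_rot"][1][1],s["ee_rot"][0][1])).round(2))
```

```text
[ 567.4 -220.5   79.4] [[34.3  2.3]] [ 0.3  0.3 -3.1] -18.97
```

Request:
{"op": "send_rows", "data": {
  "travel": [
    [0,0.0008,0.004],
    [0,0,0.002],
    [0,0,0]
  ],
  "twist": [
    [0,0,0],
    [0,0,0],
    [0,0,0]
  ],
  "gripper": [-1,-1,-1]
}}

```text
t: 26.9
ee_pos: [568.1, -221.0, 78.1]
ee_rot: [[0.325, 0.946, -0.002], [0.946, -0.325, 0.001], [0.0, -0.002, -1.0]]
force: [-4.2, 3.1, 8.0]
gripper_width: 0.578
grip_force: 44.8
```

Request:
{"op": "send_rows", "data": {
  "travel": [
    [0,0,0.002],
    [0,0,0]
  ],
  "twist": [
    [0,0,0],
    [0,0,0]
  ],
  "gripper": [-1,-1]
}}

```text
t: 27.07
ee_pos: [568.1, -221.0, 78.1]
ee_rot: [[0.325, 0.946, -0.002], [0.946, -0.325, 0.001], [0.0, -0.002, -1.0]]
force: [-6.8, 2.6, 14.2]
gripper_width: 0.582
grip_force: 45.4
```

Request:
{"op": "send_rows", "data": {
  "travel": [
    [0,0,-0.004],
    [0,0,0],
    [0,0,0],
    [0,0,0],
    [0,0,-0.02],
    [0,0,-0.06],
    [0,0,-0.066],
    [0,0,-0.066],
    [0,0,-0.066],
    [0.066,0,-0.02],
    [0.066,0,-0.02],
    [0,0,0],
    [0,0,0],
    [0,0,0]
  ],
  "twist": [
    [0,0,0],
    [0,0,0],
    [0,0,0],
    [0,0,0],
    [0,0,0],
    [0,0,0],
    [0,0,0],
    [0,0,0],
    [0,0,0],
    [0,0,0],
    [0,0,0],
    [0,0,0],
    [0,0,0],
    [0,0,0]
  ],
  "gripper": [-1,1,1,1,1,1,1,1,1,1,1,1,1,1]
}}

```text
t: 28.23
ee_pos: [594.0, -146.5, 268.7]
ee_rot: [[0.325, 0.946, -0.0], [0.946, -0.325, -0.001], [-0.001, 0.0, -1.0]]
force: [0.8, -0.6, -0.2]
gripper_width: 0.997
grip_force: 0.0
```

Run:
```python
from g import *
c=shot("wrist");pickle.dump(c,open("w10.pkl","wb"));save(c,"pics/w10.png")
I=cv2.GaussianBlur(c["color"],(3,3),0).astype(int);R,G,B=I[...,0],I[...,1],I[...,2]
u,v=np.round(proj(c,[[*glob(35,0),116]])[0]).astype(int);bl=(B-R>22);m=comp(bl,(u,v),25);h=hull(m)
f=cv2.drawContours(m.copy(),[h],-1,1,-1)
lab=comp((f>0)&~bl&(R>90),(u,v),12);r=rect(c,lab,116);print("label",lab.sum(),r,loc(r[:2]))
W=loc(cast(c,h.reshape(-1,2),116));print("x",W[:,0].min(),W[:,0].max(),"ymin",W[:,1].min())
plan((630.5,126.7,150,-19))
# canister second look, side view
b=shot("side");print(proj(b,[[630.5,126.7,75]]))
```

```text
label 665 [ 567.  -221.8   33.1   21.    70.4] [[34.4  0.9]]
x 9.6 58.2 ymin -59.0
n 8 turn 0.1 twist [-0.0003, 0.0001, -0.0]
[0.0564, -0.0113, 0.0246]
[[356.78243858 140.28049696]]
```

View pics/w10.png

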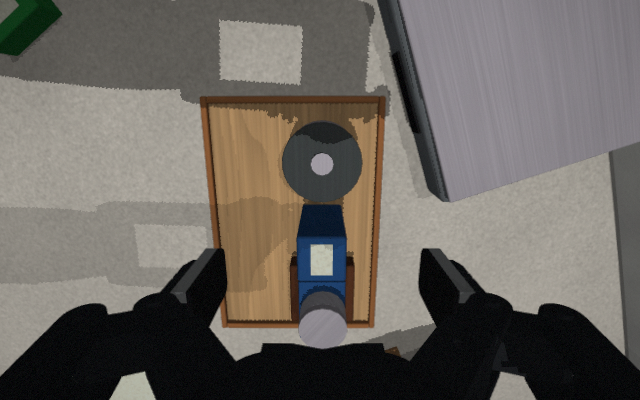

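The pack is upright between plinth and caddy, local (34.4, 0.9) and square. For the canister I'll use the gripper turned a quarter, so the fingers clear the caddy.

Run:
```python
from g import *
plan((630.5,126.7,150,71))
```

```text
n 14 turn 90.1 twist [-0.0002, -0.0002, -0.2245]
[[0.0323, -0.0064, 0.014], [0.0328, -0.0028, 0.014], [0.0329, 0.0009, 0.014], [0.0326, 0.0046, 0.014], [0.0319, 0.0082, 0.014], [0.0308, 0.0117, 0.014], [0.0293, 0.0151, 0.014], [0.0274, 0.0183, 0.014], [0.0252, 0.0212, 0.014], [0.0226, 0.0239, 0.014], [0.0198, 0.0263, 0.014], [0.0167, 0.0283, 0.014], [0.0135, 0.03, 0.014], [0.01, 0.0314, 0.014]]
```

Request:
{"op": "send_rows", "data": {
  "travel": [
    [0.0323,-0.0064,0.014],
    [0.0328,-0.0028,0.014],
    [0.0329,0.0009,0.014],
    [0.0326,0.0046,0.014],
    [0.0319,0.0082,0.014],
    [0.0308,0.0117,0.014],
    [0.0293,0.0151,0.014],
    [0.0274,0.0183,0.014],
    [0.0252,0.0212,0.014],
    [0.0226,0.0239,0.014],
    [0.0198,0.0263,0.014],
    [0.0167,0.0283,0.014],
    [0.0135,0.03,0.014],
    [0.01,0.0314,0.014],
    [0,0,0],
    [0,0,0],
    [0,0,0]
  ],
  "twist": [
    [0,0,-0.2245],
    [0,0,-0.2245],
    [0,0,-0.2245],
    [0,0,-0.2245],
    [0,0,-0.2245],
    [0,0,-0.2245],
    [0,0,-0.2245],
    [0,0,-0.2245],
    [0,0,-0.2245],
    [0,0,-0.2245],
    [0,0,-0.2245],
    [0,0,-0.2245],
    [0,0,-0.2245],
    [0,0,-0.2245],
    [0,0,0],
    [0,0,0],
    [0,0,0]
  ],
  "gripper": [1,1,1,1,1,1,1,1,1,1,1,1,1,1,1,1,1]
}}

```text
t: 29.75
ee_pos: [631.0, 126.1, 150.4]
ee_rot: [[-0.945, 0.327, -0.001], [0.327, 0.945, -0.001], [0.001, -0.001, -1.0]]
force: [-0.7, -0.2, -0.2]
gripper_width: 1.0
grip_force: 0.0
```

Run:
```python
from g import *
c=shot("wrist");pickle.dump(c,open("w11.pkl","wb"));save(c,"pics/w11.png")
I=cv2.GaussianBlur(c["color"],(3,3),0).astype(int);R,G,B=I[...,0],I[...,1],I[...,2]
u,v=np.round(proj(c,[[630.5,126.7,75]])[0]).astype(int);print(u,v,I[v,u])
g=np.zeros(R.shape,bool);g[v-45:v+46,u-45:u+46]=1
mm=comp(g&(B-R>-5)&(R>100),(u,v),10);mm=cv2.morphologyEx(mm,cv2.MORPH_OPEN,np.ones((5,5),np.uint8));mm=comp(mm>0,(u,v),10)
r=rect(c,mm,75);print("can",mm.sum(),r)
plan((r[0],r[1],28,71))
```

```text
324 206 [80 78 81]Traceback (most recent call last):
  File "<stdin>", line 6, in <module>
  File "m.py", line 7, in comp
    return (l==np.bincount(w).argmax()).astype(np.uint8)
               ~~~~~~~~~~~~~~~~~~~~~^^
ValueError: attempt to get argmax of an empty sequence
```

Run:
```python
from g import *
c=pickle.load(open("w11.pkl","rb"))
I=cv2.GaussianBlur(c["color"],(3,3),0).astype(int);R,G,B=I[...,0],I[...,1],I[...,2]
u,v=324,206
print([(v+d,R[v+d,u],B[v+d,u]-R[v+d,u]) for d in range(-70,60,6)])
print([(u+d,R[v,u+d],B[v,u+d]-R[v,u+d]) for d in range(-45,46,5)])
g=np.zeros(R.shape,bool);g[v-70:v+60,u-60:u+61]=1
for th in (58,66,72):
  mm=comp(g&(B-R>-5)&(R>th)&(R<130),(u,v),5);mm=cv2.morphologyEx(mm,cv2.MORPH_OPEN,np.ones((5,5),np.uint8));mm=comp(mm>0,(u,v),10)
  r=rect(c,mm,75);print("can",mm.sum(),r)
```

```text
[(136, np.int64(139), np.int64(-12)), (142, np.int64(132), np.int64(-12)), (148, np.int64(139), np.int64(-12)), (154, np.int64(148), np.int64(-12)), (160, np.int64(137), np.int64(-11)), (166, np.int64(62), np.int64(2)), (172, np.int64(62), np.int64(1)), (178, np.int64(56), np.int64(1)), (184, np.int64(121), np.int64(2)), (190, np.int64(78), np.int64(1)), (196, np.int64(82), np.int64(2)), (202, np.int64(82), np.int64(1)), (208, np.int64(81), np.int64(1)), (214, np.int64(82), np.int64(0)), (220, np.int64(80), np.int64(2)), (226, np.int64(80), np.int64(2)), (232, np.int64(162), np.int64(-13)), (238, np.int64(163), np.int64(-13)), (244, np.int64(155), np.int64(-13)), (250, np.int64(161), np.int64(-13)), (256, np.int64(159), np.int64(-13)), (262, np.int64(159), np.int64(-13))]
[(279, np.int64(148), np.int64(-11)), (284, np.int64(153), np.int64(-13)), (289, np.int64(157), np.int64(-12)), (294, np.int64(152), np.int64(-12)), (299, np.int64(118), np.int64(-7)), (304, np.int64(125), np.int64(1)), (309, np.int64(79), np.int64(1)), (314, np.int64(80), np.int64(1)), (319, np.int64(80), np.int64(0)), (324, np.int64(80), np.int64(1)), (329, np.int64(80), np.int64(1)), (334, np.int64(81), np.int64(1)), (339, np.int64(82), np.int64(0)), (344, np.int64(82), np.int64(2)), (349, np.int64(89), np.int64(-1)), (354, np.int64(90), np.int64(-8)), (359, np.int64(91), np.int64(-6)), (364, np.int64(91), np.int64(-8)), (369, np.int64(94), np.int64(-8))]
can 2304 [625.3 129.3  47.   35.1 160.9]
can 1910 [630.9 127.3  35.2  35.1 160.9]
can 1885 [630.9 126.8  35.   34.5  25.4]
```

Canister at (630.9, 127.1). I'll descend to TCP z = 28 and grip.

Request:
{"op": "send_rows", "data": {
  "travel": [
    [0.0005,0.0015,0.0407],
    [0,0,0.0407],
    [0,0,0.0407],
    [0,0,0.0407],
    [0,0,0.0407],
    [0,0,0],
    [0,0,0],
    [0,0,0],
    [0,0,0],
    [0,0,0],
    [0,0,0],
    [0,0,0],
    [0,0,0],
    [0,0,0],
    [0,0,0]
  ],
  "twist": [
    [0,0,0],
    [0,0,0],
    [0,0,0],
    [0,0,0],
    [0,0,0],
    [0,0,0],
    [0,0,0],
    [0,0,0],
    [0,0,0],
    [0,0,0],
    [0,0,0],
    [0,0,0],
    [0,0,0],
    [0,0,0],
    [0,0,0]
  ],
  "gripper": [1,1,1,1,1,1,-1,-1,-1,-1,-1,-1,-1,-1,-1],
  "force": 35
}}

```text
t: 31.05
ee_pos: [633.0, 128.3, 31.4]
ee_rot: [[-0.946, 0.325, 0.004], [0.325, 0.946, -0.0], [-0.004, 0.001, -1.0]]
force: [-0.8, -1.7, 6.6]
gripper_width: 0.419
grip_force: 34.6
```

Run:
```python
from g import *
s=arm.state();x,y,z=s["ee_pos"];print(s["ee_pos"].round(1),glob(-45,90))
plan((x,y,145,71),(*glob(-45,90),145,71))
```

```text
[633.  128.3  31.4] [ 521.  -111.8]
n 3 turn 0.2 twist [0.0006, 0.0027, 0.0006]
[-0.0003, 0.0001, -0.0631]
n 7 turn 0.0 twist [0.0, 0.0, 0.0]
[0.0066, -0.0627, 0.0]
```

Request:
{"op": "send_rows", "data": {
  "travel": [
    [0,0,-0.063],
    [0,0,-0.063],
    [0,0,-0.063],
    [0.0066,-0.0627,0],
    [0.0066,-0.0627,0],
    [0.0066,-0.0627,0],
    [0.0066,-0.0627,0],
    [0.0066,-0.0627,0],
    [0.0066,-0.0627,0],
    [0.0066,-0.0627,0],
    [0,0,0],
    [0,0,0],
    [0,0,0]
  ],
  "twist": [
    [0,0,0],
    [0,0,0],
    [0,0,0],
    [0,0,0],
    [0,0,0],
    [0,0,0],
    [0,0,0],
    [0,0,0],
    [0,0,0],
    [0,0,0],
    [0,0,0],
    [0,0,0],
    [0,0,0]
  ],
  "gripper": [-1,-1,-1,-1,-1,-1,-1,-1,-1,-1,-1,-1,-1]
}}

```text
t: 32.13
ee_pos: [519.5, -111.3, 142.5]
ee_rot: [[-0.946, 0.326, 0.001], [0.326, 0.946, 0.001], [-0.0, 0.001, -1.0]]
force: [-0.3, 0.3, -1.1]
gripper_width: 0.412
grip_force: 35.4
```

Run:
```python
from g import *
s=arm.state();print(s["ee_pos"].round(1),loc(s["ee_pos"]),s["force"].round(1))
plan((*glob(-45,90),44,71))
```

```text
[ 519.5 -111.3  142.5] [[-46.5  89.9]] [-0.3  0.3 -1.1]
n 3 turn 0.0 twist [0.0005, 0.0003, 0.0]
[-0.0008, -0.0, 0.0547]
```

Request:
{"op": "send_rows", "data": {
  "travel": [
    [-0.001,0,0.055],
    [-0.001,0,0.055],
    [0,0,0.04],
    [0,0,0.015],
    [0,0,0],
    [0,0,0],
    [0,0,0]
  ],
  "twist": [
    [0,0,0],
    [0,0,0],
    [0,0,0],
    [0,0,0],
    [0,0,0],
    [0,0,0],
    [0,0,0]
  ],
  "gripper": [-1,-1,-1,-1,-1,-1,-1]
}}

```text
t: 32.72
ee_pos: [522.5, -112.0, 45.1]
ee_rot: [[-0.946, 0.324, 0.003], [0.324, 0.946, -0.001], [-0.004, -0.0, -1.0]]
force: [0.5, -0.4, -0.1]
gripper_width: 0.417
grip_force: 35.5
```

Request:
{"op": "send_rows", "data": {
  "travel": [
    [0,0,0.003],
    [0,0,0.002],
    [0,0,0]
  ],
  "twist": [
    [0,0,0],
    [0,0,0],
    [0,0,0]
  ],
  "gripper": [-1,-1,-1]
}}

```text
t: 32.97
ee_pos: [521.2, -112.2, 41.2]
ee_rot: [[-0.946, 0.325, 0.002], [0.325, 0.946, -0.001], [-0.002, -0.0, -1.0]]
force: [0.3, 0.4, -0.9]
gripper_width: 0.416
grip_force: 35.5
```

Request:
{"op": "send_rows", "data": {
  "travel": [
    [0,0,0.003],
    [0,0,0]
  ],
  "twist": [
    [0,0,0],
    [0,0,0]
  ],
  "gripper": [-1,-1]
}}

```text
t: 33.13
ee_pos: [520.5, -112.1, 38.5]
ee_rot: [[-0.946, 0.325, 0.0], [0.325, 0.946, -0.0], [-0.0, -0.0, -1.0]]
force: [1.1, 0.2, -1.1]
gripper_width: 0.416
grip_force: 35.5
```

Request:
{"op": "send_rows", "data": {
  "travel": [
    [-0.0008,0,0.002],
    [0,0,0]
  ],
  "twist": [
    [0,0,0],
    [0,0,0]
  ],
  "gripper": [-1,-1]
}}

```text
t: 33.3
ee_pos: [521.1, -112.3, 37.4]
ee_rot: [[-0.946, 0.325, 0.0], [0.325, 0.946, -0.0], [-0.0, -0.0, -1.0]]
force: [-0.1, 0.0, 0.4]
gripper_width: 0.408
grip_force: 35.5
```

Request:
{"op": "send_rows", "data": {
  "travel": [
    [0,0,0.002],
    [0,0,0]
  ],
  "twist": [
    [0,0,0],
    [0,0,0]
  ],
  "gripper": [-1,-1]
}}

```text
t: 33.47
ee_pos: [521.2, -112.4, 37.3]
ee_rot: [[-0.946, 0.325, -0.0], [0.325, 0.946, -0.0], [0.0, -0.0, -1.0]]
force: [-4.4, 0.9, 8.4]
gripper_width: 0.416
grip_force: 36.2
```

Request:
{"op": "send_rows", "data": {
  "travel": [
    [0,0,-0.002],
    [0,0,0],
    [0,0,0],
    [0,0,0],
    [0,0,0],
    [0,0,-0.02],
    [0,0,-0.06],
    [0,0,-0.066],
    [0,0,-0.066],
    [0,0,-0.066],
    [0,0,-0.066],
    [0.03,-0.05,-0.02],
    [0,-0.06,-0.02],
    [0,0,0],
    [0,0,0],
    [0,0,0]
  ],
  "twist": [
    [0,0,0],
    [0,0,0],
    [0,0,0],
    [0,0,0],
    [0,0,0],
    [0,0,0],
    [0,0,0],
    [0,0,0],
    [0,0,0],
    [0,0,0],
    [0,0,0],
    [0,0,0],
    [0,0,0],
    [0,0,0],
    [0,0,0],
    [0,0,0]
  ],
  "gripper": [-1,1,1,1,1,1,1,1,1,1,1,1,1,1,1,1]
}}

```text
t: 34.8
ee_pos: [482.3, -168.5, 267.8]
ee_rot: [[-0.946, 0.326, 0.0], [0.326, 0.946, 0.001], [-0.0, 0.001, -1.0]]
force: [-0.2, -0.0, 0.3]
gripper_width: 0.996
grip_force: 0.0
```

Run:
```python
from g import *
c=shot("wrist");pickle.dump(c,open("w12.pkl","wb"))
s=shot("scene");A=c["color"][...,::-1]
S=cv2.resize(s["color"][120:360,170:450,::-1],(467,400))
cv2.imwrite("pics/final.png",cv2.resize(np.hstack([A,S]),None,fx=.72,fy=.72))
I=cv2.GaussianBlur(c["color"],(3,3),0).astype(int);R,G,B=I[...,0],I[...,1],I[...,2]
u,v=np.round(proj(c,[[*glob(-45,90),81]])[0]).astype(int)
g=np.zeros(R.shape,bool);g[v-40:v+41,u-40:u+41]=1
for th in (66,80,100):
  try:
    mm=comp(g&(B-R>-5)&(R>th),(u,v),8);mm=cv2.morphologyEx(mm,cv2.MORPH_OPEN,np.ones((5,5),np.uint8));r=rect(c,mm,81);print(th,u,v,r,loc(r[:2]))
  except Exception as e: print(th,u,v,I[v,u])
u,v=np.round(proj(c,[[*glob(35,0),116]])[0]).astype(int);bl=(B-R>22);m=comp(bl,(u,v),25);f=cv2.drawContours(m.copy(),[hull(m)],-1,1,-1)
lab=comp((f>0)&~bl&(R>90),(u,v),12);r=rect(c,lab,116);print("pack label",r,loc(r[:2]))
```

```text
66 386 191 [ 518.9 -113.4   34.    33.    26. ] [[-46.4  87.8]]
80 386 191 [ 519.3 -113.3   33.2   33.    27.1] [[-46.1  88. ]]
100 386 191 [94 90 95]
pack label [ 566.1 -222.4   33.3   21.5   71. ] [[33.7  0.1]]
```

View pics/final.png

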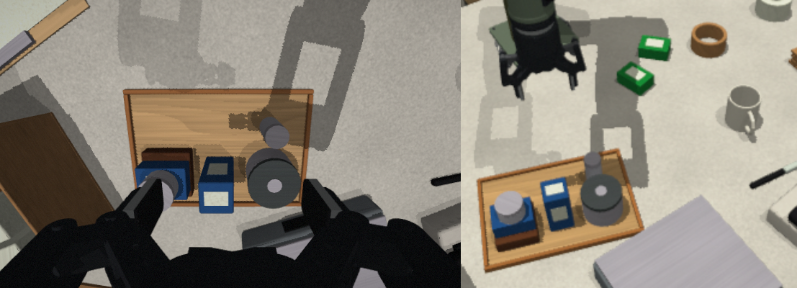

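The final view shows box and tin on the plinth, the pack midway, and the canister in front of the caddy with a gap of about 2 cm. Mug, tape and green boxes are untouched. Handing in.

```bash
python3 -c "
from station import arm
print(arm.close_job())"
```

```text
the job is handed in; nothing more can be done
None
```

I set the four tea samples out on the tray as asked and handed the job in at about 35 s of the 120 s. The last camera measurements put each piece within about 2 mm of its target, with the mug, tape roll and green look-alikes left alone; the tin and the pack each needed one small re-grip to centre them.

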